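# Load a sample carrier and send it down the gravity rail to the light panel

## Task

Put every lidded sample pot upright into a pocket of its own in the carrier, fully down. Then lift the loaded carrier by its grip, hang it by its hooked arms on both rods at the upper end of the sloped rail and let go there, so that it rolls down by itself to rest against the stop over the light panel with the pots still in it. Only then switch the lamp on by pushing its lever all the way over; leave the cup, the glass dish and the sieve ring where they are.

Things in the scene. Friction and masses are not known exactly. Their poses are not given: they have to be found in the camera images.
- carrier: Loose aluminium carrier: tray 146 (x) by 178 (y) mm with six pockets, about 0.4 kg empty, standing on the bench. Origin: centre of its underside; z up; it will travel along its own y. Same either way round (half turn about z). Between the two pocket rows (x -21 to 21 mm) is an open trough, no place for pots, with the grip post in its middle.
- carrier_pocket (a point): Centre of the floor of the carrier pocket at carrier x = 46, y = 62 mm. All six pocket centres: x = +-46, y = -62, 0, 62 mm in the carrier's frame. Each is 44 x 44 mm inside and 38 mm deep, floor 4 mm and rim 42 mm above the carrier's underside.
- carrier_roller (a point): Lowest point of one of four free rollers (20 mm diameter, 16 mm wide) under the carrier's hooked arms: carrier x = +-86, y = +-65 mm, 45 mm above its underside. The arms (tops 76 mm up, 20 mm long in y) end in downward lips outside the rollers, inner faces at x = +-102 mm, flared outward down to 25 mm above the underside, 223 mm over all.
- carrier_grip (a point): Centre of the carrier's black grip block, 36 (carrier x) by 16 (carrier y) by 26 (z) mm, 87 mm straight above the carrier's origin; block top at 100 mm. Pinch it from above across its 16 mm (along carrier y). Axes as the carrier's.
- rail: Fixed sloped rail: two 12 mm steel rods, 450 mm long, centres at x = +-86 mm, on thin posts under their ends. Origin: middle of its base plate, on the bench; z up, +y uphill, level in x. Rod tops at z = 85 mm + 0.14 y, y from -225 to 225 mm. Hung on it, the carrier (y axis along the rods, either way round) tilts with the slope, 10 mm of side play each way.
- rail_stop (a point): Centre of the face of the black rubber stop between the rods at the lower end (rail y = -200 mm), by the white light panel. Let go, the carrier rolls down in 1 to 3 s and rests against it with its origin at about rail x = 0, y = -107, z = 24 mm.
- rail_top (a point): Point midway between the rods, level with the rod tops, at the upper end of the rail where the carrier's middle should be when it is let go (rail y = +90 mm; 40 mm either way will do).
- lamp (a joint): Lamp switch lever: 0 = off (leaning towards the robot, -x of its block), 1.0 rad = fully over to the far side (+x), on. Stays where left; light to push. On when above 0.85.
- lamp_tip (a point): Centre of the 26 mm black ball at the tip of the 80 mm lamp switch lever, hinged 22 mm above the bench on a grey block (70 x 50 mm, 25 mm tall, fixed); when off the ball is 92 mm up and 38 mm to -x of the block's middle. Pushing it swings the tip about 77 mm along the block's +x (the point's x axis turns with the lever).
- cup: Bystander: red plastic cup, 72 mm across, 85 mm tall; origin at its underside.
- dish: Bystander: low glass dish, 100 mm across, 20 mm tall; origin at its underside.
- sieve: Bystander: brass sieve ring, 100 mm across, 40 mm tall; origin at its underside.
- pot0_c (a point): Centre (half-way up) of a loose lidded sample pot: white plastic cylinder with a grey lid, 37 mm diameter, 70 mm tall, z along its axis, about 55 g, its weight low down (about 16 mm above its foot). Stands on a 2 mm dark mat. Some of the six may be absent.
- pot1_c (a point): Centre (half-way up) of a loose lidded sample pot: white plastic cylinder with a grey lid, 37 mm diameter, 70 mm tall, z along its axis, about 55 g, its weight low down (about 16 mm above its foot). Stands on a 2 mm dark mat. Some of the six may be absent.
- pot2_c (a point): Centre (half-way up) of a loose lidded sample pot: white plastic cylinder with a grey lid, 37 mm diameter, 70 mm tall, z along its axis, about 55 g, its weight low down (about 16 mm above its foot). Stands on a 2 mm dark mat. Some of the six may be absent.
- pot3_c (a point): Centre (half-way up) of a loose lidded sample pot: white plastic cylinder with a grey lid, 37 mm diameter, 70 mm tall, z along its axis, about 55 g, its weight low down (about 16 mm above its foot). Stands on a 2 mm dark mat. Some of the six may be absent.
- pot4_c (a point): Centre (half-way up) of a loose lidded sample pot: white plastic cylinder with a grey lid, 37 mm diameter, 70 mm tall, z along its axis, about 55 g, its weight low down (about 16 mm above its foot). Stands on a 2 mm dark mat. Some of the six may be absent.
- pot5_c (a point): Centre (half-way up) of a loose lidded sample pot: white plastic cylinder with a grey lid, 37 mm diameter, 70 mm tall, z along its axis, about 55 g, its weight low down (about 16 mm above its foot). Stands on a 2 mm dark mat. Some of the six may be absent.

How it is judged:
On the way, in this order (a step that is already met when the one before it is completed fails the run):
1. every pot stands fully down in a pocket of the carrier (z of pot0_c in the frame of carrier between 0.03 and 0.046 m and y of pot0_c in the frame of carrier between -0.08 and 0.08 m and (x of pot0_c in the frame of carrier between 0.034 and 0.058 m or x of pot0_c in the frame of carrier between -0.058 and -0.034 m) and angle between each of pot0_c, pot1_c, pot2_c, pot3_c, pot4_c, pot5_c's own z axis and vertical below 0.35 rad and z of pot1_c in the frame of carrier between 0.03 and 0.046 m and y of pot1_c in the frame of carrier between -0.08 and 0.08 m and (x of pot1_c in the frame of carrier between 0.034 and 0.058 m or x of pot1_c in the frame of carrier between -0.058 and -0.034 m) and z of pot2_c in the frame of carrier between 0.03 and 0.046 m and y of pot2_c in the frame of carrier between -0.08 and 0.08 m and (x of pot2_c in the frame of carrier between 0.034 and 0.058 m or x of pot2_c in the frame of carrier between -0.058 and -0.034 m) and z of pot3_c in the frame of carrier between 0.03 and 0.046 m and y of pot3_c in the frame of carrier between -0.08 and 0.08 m and (x of pot3_c in the frame of carrier between 0.034 and 0.058 m or x of pot3_c in the frame of carrier between -0.058 and -0.034 m) and z of pot4_c in the frame of carrier between 0.03 and 0.046 m and y of pot4_c in the frame of carrier between -0.08 and 0.08 m and (x of pot4_c in the frame of carrier between 0.034 and 0.058 m or x of pot4_c in the frame of carrier between -0.058 and -0.034 m) and z of pot5_c in the frame of carrier between 0.03 and 0.046 m and y of pot5_c in the frame of carrier between -0.08 and 0.08 m and (x of pot5_c in the frame of carrier between 0.034 and 0.058 m or x of pot5_c in the frame of carrier between -0.058 and -0.034 m)), for 0.2 s.
2. the loaded carrier hangs on both rods in the upper part of the rail and has been let go (x of carrier in the frame of rail between -0.012 and 0.012 m and angle between the y axis of carrier and the y axis of rail, either way round below 0.22 rad and angle between the x axis of carrier and the x axis of rail, either way round below 0.08 rad and contact force between the fingers and carrier below 0.1 N and y of carrier in the frame of rail between 0 and 0.16 m and z of carrier in the frame of rail between 0.035 and 0.07 m).
3. it rolls down past the middle by itself, untouched (x of carrier in the frame of rail between -0.012 and 0.012 m and angle between the y axis of carrier and the y axis of rail, either way round below 0.22 rad and angle between the x axis of carrier and the x axis of rail, either way round below 0.08 rad and contact force between the fingers and carrier below 0.1 N and y of carrier in the frame of rail between -0.09 and -0.02 m and linear speed of carrier above 0.03 m/s).
4. it has come to rest against the stop with all pots in it (all of step 1 and x of carrier in the frame of rail between -0.012 and 0.012 m and angle between the y axis of carrier and the y axis of rail, either way round below 0.22 rad and angle between the x axis of carrier and the x axis of rail, either way round below 0.08 rad and y of carrier in the frame of rail between -0.119 and -0.095 m and z of carrier in the frame of rail between 0.015 and 0.035 m and linear speed of carrier below 0.02 m/s), for 0.3 s.
5. the lamp is switched on (value of joint lamp above 0.85 rad), for 0.1 s.
At the end, for the whole second after the job is handed in: Every pot is upright (within 0.35 rad) and fully down in a pocket; the carrier hangs on both rods, at rest, its origin within 12 mm of its place against the stop; the lamp lever is above 0.85 rad; cup, dish and sieve moved less than 25 mm (all of step 4 and value of joint lamp above 0.85 rad); the robot touches nothing.
It fails at once if the cup is moved by more than 25 mm (distance of cup from where it was at the start of the episode above 0.025 m).
It fails at once if the dish is moved by more than 25 mm (distance of dish from where it was at the start of the episode above 0.025 m).
It fails at once if the sieve is moved by more than 25 mm (distance of sieve from where it was at the start of the episode above 0.025 m).
Of pot0, pot1, pot2, pot3, pot4, pot5 only 4 to 6 are there at a start; the rules pass over those that are not, and their reading is None.
At some moment in a run one of pot0, pot1, pot2, pot3, pot4, pot5 may be knocked a few centimetres aside while the robot is not near it.
It also fails if it takes over 210 s, if anything falls off the work surface, if the arm or the gripper's body presses on something with over 40 N, if the wrist force passes 120 N, or if a joint passes its speed limit or range.

## Robot

A 6-joint arm with a two-finger parallel gripper is mounted at the origin on the work surface. World frame = base frame: x ahead of the robot, y to its left, z up, the work surface at z = 0. Lengths are in m, angles in rad, forces in N, time in s.
With the tool pointing down it reaches from about 0.375 to 0.925 m from the base axis. Payload 5.7 kg.
Tool frame: the origin (TCP) lies on the centre line of the jaws, within the pads' length; the fingertips stand bot.tips_ahead ahead of it and the grasp point (between the pads) lies 3 mm ahead of it (bot.tips_ahead is the distance from the TCP to the fingertips, in m); z points along the fingers, x is the direction in which the jaws open and shut, and the axes are right-handed (so a half turn about z gives the same grasp; the last joint's range is limited). The gripper opens to 88 mm and grips with 3 to 60 N. Pads are 20 mm wide; open, the fingers measure 115 mm over their backs; the gripper's body (75 mm by 178 mm) begins 61 mm behind the grasp point.
Start: joints at [1.19, 0.359, 1.51, -0, 1.272, -0.115], TCP at [0.158, 0.579, 0.245] pointing down, gripper open.
Joint ranges: [-2.97, 2.97], [-1.01, 2.36], [0.21, 2.38], [-0.96, 4.11], [0.2, 2.71], [-2.98, 2.98]. Speed limits (rad/s): [2.39, 2.39, 3.14, 3.14, 3.14, 3.14].

## Interface

Orientations are given as a 3x3 rotation matrix whose columns are the frame's x, y, z axes.
In Python, from station import bot, viewer gives the robot as it stands.
- The arm moves only by the shell command python3 -m pendant 'ROWS' [FORCE]. ROWS is JSON, a list of rows, each an object of numbers: "wx", "wy", "wz": the turn, a rotation vector about the tool's x, y, z in rad; "dx", "dy", "dz": the shift along the tool's x, y, z in mm; "claw": the opening, from 0 (shut) to 1 (fully open). A call has 1 to 10 rows; each row shifts and turns the pose as measured when the row begins, along the tool's axes as they then stand; what a row does not reach is not made up. A row lasts 1/10 s, in which the tool goes at most 50 mm and 8.59 degrees, less where a joint would pass 70% of its speed; a pose out of reach is approached as far as the arm can. A call is refused whole if a number of a shift passes 50 or a number of a turn 0.15, either way. A call with a gripper value outside its range is refused whole. The fingers move at their own pace and stop on an object; FORCE is the grip in N (left out, the last holds). Time passes only in rows, so rows that do not move let the fingers close. It gives the time, the measured TCP pose, the force and the opening at its end, in the units of the state.
- bot.get_obs(): the state, without advancing time (a new reading comes with each control period).
- viewer.camera(name): name is "scene" or "side" or "wrist"; returns (picture, depth): 480x640x3 uint8, red, green, blue; 480x640 float32, m along the optical axis (not along the pixel's ray), 0 where there is no reading.
- viewer.camera_params(name): a dict with "camera_matrix" (3x3 intrinsics, pixels), "view" (4x4, takes a point from world to camera coordinates). Camera axes: x right, y down, z forward; pixel columns grow to the right and rows downward; lengths in m; the calibration is good to about 2 mm. A picture is of the moment at which its call begins: read the wrist's pose just before it. camera_params takes no time and is no camera call; for the wrist camera it gives the pose at the moment of the call.
- bot.sign_off(): hands the job in, once; it reports no verdict.
Trained networks look in the newest picture that a camera, given by its name, has taken for a name from the list of things; names that differ only in an ending like _2 or _b are one class to them, and where a whole thing is asked for, a point or a joint stands for the part that bears it (a point fixed in the world has none). Each returns a list of dicts, best first, with "p" (0 to 1); they miss things now and then, are a little off and sometimes report something else, mostly with a low value. They report only what shows in the picture. A call takes as long as a camera call.
- viewer.regions_of(camera, query): "mask" (480x640 bool, what is visible of it) and "rect" ([centre column, centre row, width, height] in pixels, round what is visible of it).
The state is a dict: "time": time; "joint_positions": joint angles; "joint_velocities": joint speeds; "joint_torque": joint torques, N m; "eef_pos": TCP position; "orientation": TCP orientation; "wrist_force": force on the tool from outside, world axes, zero at the start; "moment": the same for the moment, N m; "width": finger opening in m.
Only numpy, scipy, OpenCV 4.12 (cv2) and the standard library are available. Lean on these libraries where they do the work, as an engineer would, in place of code of your own. Each camera call takes 0.05 s, during which the arm holds its last target.

## Working session

There is one attempt and no reset: what is moved stays moved. The work goes in short steps, Python scripts to look and compute and a shell command to move; the robot and the scene stay as the last step left them, time stands still between calls to the robot, and variables do not carry over. Pictures are saved under pics/ and viewed, and the job is handed in when it is done.

```bash
ls; mkdir -p pics
python3 - <<'E'
from station import bot, viewer
import cv2, numpy as np
o=bot.get_obs()
for k,v in o.items(): print(k,np.round(v,4).tolist())
print(bot.tips_ahead)
for c in ["scene","side","wrist"]:
    im,d=viewer.camera(c); cv2.imwrite(f"pics/{c}0.png",im[:,:,::-1]); np.save(f"pics/{c}0_d.npy",d)
    p=viewer.camera_params(c); print(c,np.round(p["camera_matrix"],1).tolist(),np.round(p["view"],3).tolist())
E
```

```text
pics
time 0.0
joint_positions [1.1899, 0.3595, 1.5114, 0.0, 1.2725, -0.1151]
joint_velocities [-0.0002, 0.0014, 0.0007, 0.0008, -0.0019, -0.0027]
joint_torque [-0.0001, -51.539, -27.0716, 0.0676, 0.0352, -0.0002]
eef_pos [0.1574, 0.5783, 0.2439]
orientation [[0.2626, 0.9649, -0.0007], [0.9649, -0.2626, -0.0016], [-0.0018, -0.0002, -1.0]]
wrist_force [-0.1188, 0.7563, 0.4211]
moment [0.0136, 0.0249, 0.0116]
width 0.0874
0.022
scene [[459.9, 0.0, 319.4], [0.0, 459.9, 238.8], [0.0, 0.0, 1.0]] [[-0.275, 0.961, -0.013, 0.109], [0.701, 0.192, -0.687, -0.368], [-0.658, -0.198, -0.726, 1.666], [0.0, 0.0, 0.0, 1.0]]
side [[466.2, 0.0, 320.7], [0.0, 466.2, 248.4], [0.0, 0.0, 1.0]] [[0.899, -0.438, 0.017, -0.532], [-0.246, -0.535, -0.808, 0.229], [0.363, 0.722, -0.589, 0.792], [0.0, 0.0, 0.0, 1.0]]
wrist [[348.2, 0.0, 319.6], [0.0, 348.2, 239.4], [0.0, 0.0, 1.0]] [[0.262, 0.965, -0.002, -0.598], [0.935, -0.254, 0.249, -0.032], [0.24, -0.067, -0.969, 0.391], [0.0, 0.0, 0.0, 1.0]]
```

View pics/scene0.png

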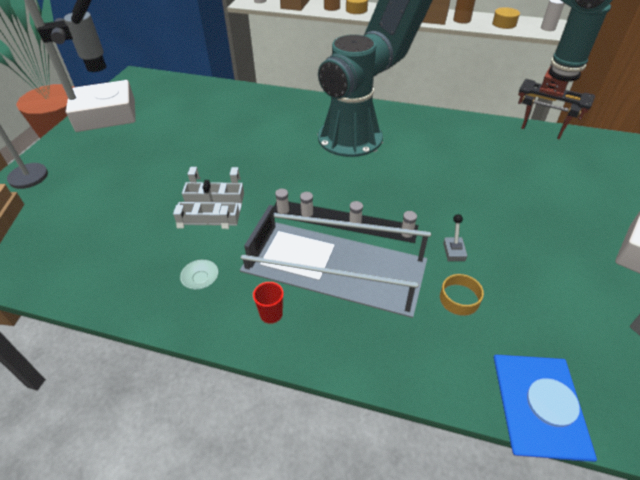

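View pics/side0.png

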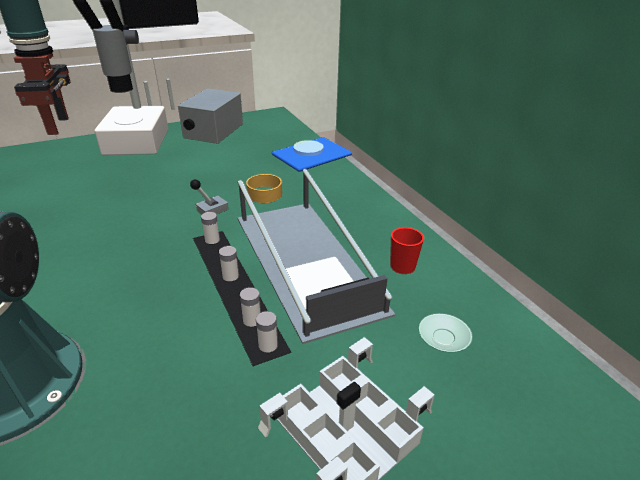

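View pics/wrist0.png

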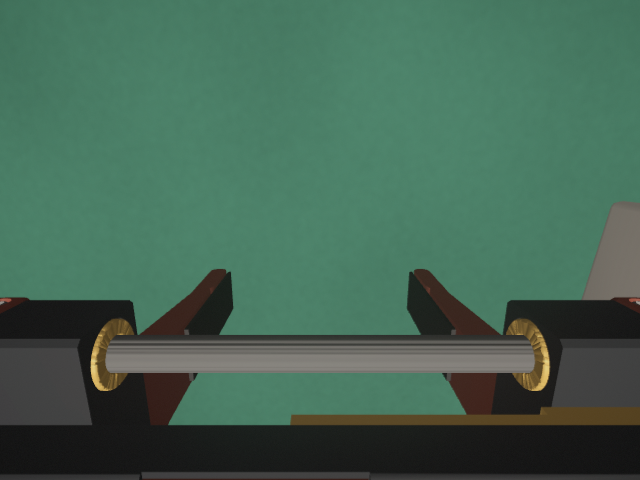

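```bash
cat > h.py <<'E'
from station import bot, viewer
import cv2, numpy as np
def snap(c,name=None):
    im,d=viewer.camera(c); p=viewer.camera_params(c)
    if name: cv2.imwrite(f"pics/{name}.png",im[:,:,::-1])
    return im,d,p["camera_matrix"],p["view"]
def world(d,K,V):
    v,u=np.mgrid[0:d.shape[0],0:d.shape[1]]
    P=np.stack([(u-K[0,2])/K[0,0]*d,(v-K[1,2])/K[1,1]*d,d],-1)
    R,t=V[:3,:3],V[:3,3]
    W=(P-t)@R
    W[d<=0]=np.nan
    return W
def fitcircle(p,r):
    from scipy.optimize import least_squares
    f=lambda c:np.hypot(*(p-c).T)-r
    s=least_squares(f,p.mean(0),loss='soft_l1',f_scale=0.002)
    return s.x
def proj(X,K,V):
    X=np.atleast_2d(X); C=X@V[:3,:3].T+V[:3,3]; q=C@K.T
    return q[:,:2]/q[:,2:]
E
python3 - <<'E'
from h import *
np.set_printoptions(precision=4,suppress=True)
for c in ["scene","side"]:
    im,d,K,V=snap(c); W=world(d,K,V)
    np.savez(f"pics/{c}1.npz",im=im,d=d,K=K,V=V)
    for q in ["pot0_c","carrier","carrier_grip","rail","rail_stop","lamp","lamp_tip","cup","dish","sieve"]:
        for r in viewer.regions_of(c,q)[:7]:
            m=r["mask"]&np.isfinite(W[...,0]); m=cv2.erode(m.astype(np.uint8),np.ones((3,3)))>0 if m.sum()>200 else m
            P=W[m]
            if len(P)==0: continue
            print(c,q,round(r["p"],2),np.round(r["rect"]),len(P),"med",np.median(P,0),"lo",np.percentile(P,2,axis=0),"hi",np.percentile(P,98,axis=0))
            if q=="pot0_c":
                # top points
                t=P[(P[:,2]>0.069)&(P[:,2]<0.075)]; s=P[(P[:,2]>0.01)&(P[:,2]<0.066)]
                if len(t)>5: print("   top mid",t.mean(0),len(t), "circ",fitcircle(s[:,:2],0.0185))
E
```

```text
scene pot0_c 0.73 [284. 201.  14.  24.] 183 med [ 0.4419 -0.1009  0.0545] lo [ 0.4203 -0.1153  0.0132] hi [ 0.4488 -0.0897  0.0744]
   top mid [ 0.4349 -0.1035  0.072 ] 53 circ [ 0.4272 -0.1069]
scene carrier 0.84 [207. 199.  68.  60.] 2666 med [ 0.4866 -0.316   0.036 ] lo [ 0.389  -0.412   0.0042] hi [ 0.5944 -0.224   0.0869]
scene carrier 0.21 [458. 229.   9.  28.] 152 med [0.4404 0.4012 0.084 ] lo [0.4224 0.3866 0.0271] hi [0.4619 0.4092 0.1046]
scene carrier_grip 0.94 [208. 198.  67.  62.] 2662 med [ 0.4874 -0.3168  0.0363] lo [ 0.3888 -0.4129  0.0043] hi [ 0.5946 -0.224   0.0878]
scene rail 0.82 [334. 261. 192. 109.] 9981 med [0.6097 0.1046 0.0078] lo [ 0.5073 -0.1111  0.0027] hi [0.7021 0.3227 0.1055]
scene rail_stop 0.82 [336. 260. 195. 110.] 10254 med [0.6089 0.1084 0.0078] lo [ 0.5076 -0.1117  0.0027] hi [0.7022 0.323  0.1067]
scene lamp_tip 0.49 [458. 228.  12.  25.] 135 med [0.4404 0.4009 0.0877] lo [0.4255 0.3873 0.0396] hi [0.459  0.4085 0.1046]
scene cup 0.55 [268. 304.  31.  44.] 846 med [ 0.7906 -0.0112  0.055 ] lo [ 0.7631 -0.0411  0.0121] hi [0.8288 0.0214 0.0859]
s
[... 1536 characters left out ...]
45 0.2561 0.0501] lo [0.4124 0.2512 0.0085] hi [0.439  0.2758 0.0725]
side lamp 0.19 [347. 407. 174. 141.] 11633 med [ 0.4786 -0.3307  0.0318] lo [ 0.3682 -0.414   0.0021] hi [ 0.5721 -0.2309  0.0948]
side lamp_tip 0.42 [200. 191.  21.  22.] 134 med [0.4346 0.393  0.0887] lo [0.4183 0.3829 0.0365] hi [0.4601 0.4031 0.1044]
side cup 0.97 [408. 253.  29.  44.] 976 med [ 0.786  -0.027   0.0596] lo [ 0.7609 -0.0471  0.0088] hi [0.8257 0.0189 0.084 ]
side dish 0.64 [448. 332.  54.  35.] 1282 med [ 0.7459 -0.2277  0.0109] lo [ 0.7013 -0.2733  0.0028] hi [ 0.7814 -0.1928  0.0186]
side sieve 0.86 [261. 189.  38.  28.] 634 med [0.6263 0.4258 0.0221] lo [0.5775 0.3824 0.0031] hi [0.669  0.4818 0.0392]
```

```bash
cat > pots.py <<'E'
from h import *
from scipy.cluster.hierarchy import fcluster, linkage
def clouds(cams=("scene","side"),name=None):
    out=[]
    for c in cams:
        im,d,K,V=snap(c,name and f"{name}_{c}"); W=world(d,K,V); out.append((im,W,K,V))
    return out
def pots(cl,box=(0.36,0.48,-0.2,0.34)):
    S=[];
    for i,(im,W,K,V) in enumerate(cl):
        P=W.reshape(-1,3); b=box
        m=(P[:,0]>b[0])&(P[:,0]<b[1])&(P[:,1]>b[2])&(P[:,1]<b[3])&(P[:,2]>0.025)&(P[:,2]<0.085)
        S.append(np.c_[P[m],np.full(m.sum(),i)])
    S=np.concatenate(S)
    cid=fcluster(linkage(S[:,:2],'single'),0.008,'distance')
    for k in np.unique(cid):
        Q=S[cid==k]
        if len(Q)<60: continue
        s=Q[Q[:,2]<0.064]; t=Q[(Q[:,2]>0.067)]
        o=[fitcircle(Q[(Q[:,3]==i)&(Q[:,2]<.064)][:,:2],0.0185) if (Q[(Q[:,3]==i)][:,2]<.064).sum()>10 else None for i in range(len(cl))]
        print(len(Q),"both",fitcircle(s[:,:2],.0185),"per cam",o,"zmax",np.percentile(Q[:,2],98))
E
python3 - <<'E'
from pots import *
np.set_printoptions(precision=4,suppress=True)
cl=[]
for c in ["scene","side"]:
    z=np.load(f"pics/{c}1.npz"); cl.append((z["im"],world(z["d"],z["K"],z["V"]),z["K"],z["V"]))
pots(cl)
P=np.concatenate([c[1].reshape(-1,3) for c in cl]); P=P[np.isfinite(P[:,0])]
# top-down height map image of region
x0,x1,y0,y1=.33,.85,-.45,.5; s=800
img=np.zeros((int((x1-x0)*s),int((y1-y0)*s)))
m=(P[:,0]>x0)&(P[:,0]<x1)&(P[:,1]>y0)&(P[:,1]<y1)&(P[:,2]<.13)
Q=P[m]; o=np.argsort(Q[:,2]); Q=Q[o]
img[np.clip(((x1-Q[:,0])*s).astype(int),0,img.shape[0]-1),np.clip(((y1-Q[:,1])*s).astype(int),0,img.shape[1]-1)]=40+Q[:,2]*1800
cv2.imwrite("pics/top.png",np.clip(img,0,255))
# rods: per-camera
for im,W,K,V in cl:
    P=W.reshape(-1,3)
    for xs in [(.50,.56),(.66,.73)]:
        m=(P[:,0]>xs[0])&(P[:,0]<xs[1])&(P[:,1]>-.08)&(P[:,1]<.29)&(P[:,2]>.045)&(P[:,2]<.14)
        q=P[m]; a=np.polyfit(q[:,1],q[:,0],1); b=np.polyfit(q[:,1],q[:,2],1); print("rod",m.sum(),"x=",a,"z=",b, q[:,1].min(),q[:,1].max())
E
```

```text
566 both [0.4268 0.272 ] per cam [array([0.4255, 0.2714]), array([0.4278, 0.2721])] zmax 0.07451085295517512
645 both [0.4259 0.1183] per cam [array([0.4246, 0.1179]), array([0.4269, 0.1183])] zmax 0.07416384463639615
732 both [ 0.4234 -0.0315] per cam [array([ 0.4218, -0.0322]), array([ 0.4244, -0.0314])] zmax 0.07381576382104242
787 both [ 0.4289 -0.1064] per cam [array([ 0.4274, -0.1069]), array([ 0.4297, -0.1063])] zmax 0.07390932538232761
rod 588 x= [0.0522 0.5121] z= [0.1419 0.0679] -0.07919641764178197 0.28996708752953165
rod 702 x= [0.0514 0.684 ] z= [0.1409 0.0695] -0.07954450256020508 0.28910164114243103
rod 703 x= [0.051  0.5086] z= [0.1388 0.0683] -0.07999830832572093 0.28972923969586745
rod 637 x= [0.0506 0.6799] z= [0.1396 0.0689] -0.0787342907787073 0.28991790063334544[ WARN:0@0.957] global loadsave.cpp:1063 imwrite_ Unsupported depth image for selected encoder is fallbacked to CV_8U.
```

View pics/top.png

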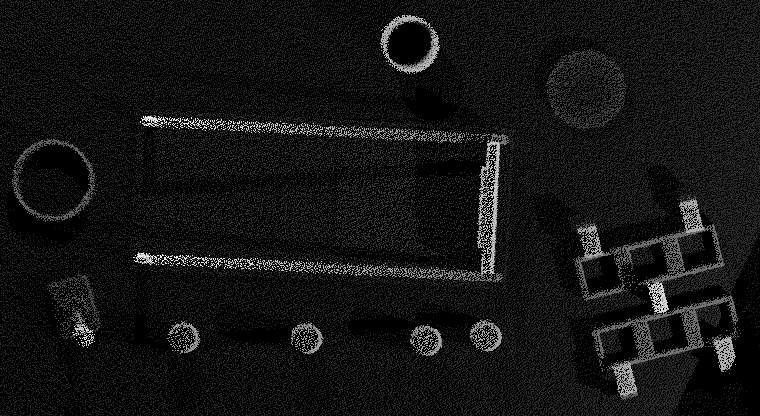

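```bash
cat > carrier.py <<'E'
from h import *
from scipy.optimize import minimize
def sdrect(q,cx,cy,hx,hy): # signed distance
    d=np.abs(q-[cx,cy])-[hx,hy]
    return np.linalg.norm(np.maximum(d,0),axis=1)+np.minimum(d.max(1),0)
def fit(P,x0,free=None):
    P=P[np.isfinite(P[:,0])]
    P=P[np.hypot(P[:,0]-x0[0],P[:,1]-x0[1])<.17]
    g=P[(P[:,2]>.0975)&(P[:,2]<.103)][:,:2]
    a=P[(P[:,2]>.0735)&(P[:,2]<.0785)][:,:2]
    r=P[(P[:,2]>.0395)&(P[:,2]<.0445)][:,:2]
    def loc(q,p):
        c,s=np.cos(p[2]),np.sin(p[2]); d=q-p[:2]; return np.c_[d[:,0]*c+d[:,1]*s,-d[:,0]*s+d[:,1]*c]
    def cost(p):
        h=lambda e: np.minimum(np.maximum(e,0),.006)**2
        G=loc(g,p); C=h(sdrect(G,0,0,.018,.008)).sum()*3
        A=np.abs(loc(a,p)); m=A[:,0]>.06
        C+=h(sdrect(A[m],.085,.065,.0265,.010)).sum()
        R=np.abs(loc(r,p)); m=(R[:,0]<.078)&(R[:,1]<.095); R=R[m]
        e=np.maximum(sdrect(R,0,0,.073,.089),0)
        for y in (0,.062): e=np.maximum(e,-sdrect(R,.046,y,.022,.022))
        e=np.maximum(e,.021-R[:,0])
        C+=h(e).sum()
        return C*1e6/len(P)
    s=minimize(cost,x0,method='Nelder-Mead',options=dict(initial_simplex=np.array(x0)+np.array([[0,0,0],[.01,0,0],[0,.01,0],[0,0,.05]]),xatol=1e-5,fatol=1e-6,maxiter=2000))
    return s.x,s.fun,(len(g),len(a),len(r)),g.mean(0) if len(g) else None
E
python3 - <<'E'
from carrier import *
np.set_printoptions(precision=4,suppress=True)
cl=[]
for c in ["scene","side"]:
    z=np.load(f"pics/{c}1.npz"); cl.append(world(z["d"],z["K"],z["V"]).reshape(-1,3))
for P in cl+[np.concatenate(cl)]:
    print(fit(P,[.487,-.323,.24]))
    for xc,yc,n in [(.785,-.012,'cup')]: pass
P=np.concatenate(cl); P=P[np.isfinite(P[:,0])]
m=(np.abs(P[:,0]-.6)<.15)&(P[:,1]>-.16)&(P[:,1]<.35)
Q=P[m]; zl=0.0655+.14*Q[:,1]
for lo,hi in [(.5,.57),(.66,.73)]:
    r=Q[(Q[:,0]>lo)&(Q[:,0]<hi)&(np.abs(Q[:,2]-zl-.005)<.012)&(Q[:,2]>.02)]; print("rod y ext",np.percentile(r[:,1],[0,.5,1,99,99.5,100]))
b=P[(P[:,2]>.03)&(P[:,2]<.12)&(P[:,0]>.38)&(P[:,0]<.5)&(P[:,1]>.36)&(P[:,1]<.46)]
t=b[b[:,2]>.085]; print("ball",t.mean(0),t.min(0),t.max(0))
b=P[(P[:,2]>.02)&(P[:,2]<.028)&(P[:,0]>.38)&(P[:,0]<.52)&(P[:,1]>.36)&(P[:,1]<.46)][:,:2]
print("block",b.mean(0),cv2.minAreaRect((b*1000).astype(np.float32)))
E
```

```text
(array([ 0.4774, -0.3215,  0.2438]), np.float64(0.11855794550416937), (40, 209, 530), array([ 0.4789, -0.3214]))
(array([ 0.4774, -0.3232,  0.2456]), np.float64(0.05210455226959698), (203, 1230, 2635), array([ 0.4774, -0.3239]))
(array([ 0.4774, -0.3229,  0.2458]), np.float64(0.0701425747638619), (243, 1439, 3165), array([ 0.4776, -0.3235]))
rod y ext [-0.1285 -0.1253 -0.1234  0.3247  0.3284  0.3327]
rod y ext [-0.1368 -0.1339 -0.1326  0.3176  0.3204  0.3247]
ball [0.431  0.3933 0.0972] [0.4162 0.3815 0.0852] [0.4442 0.4092 0.1054]
block [0.4687 0.4041] ((466.8957214355469, 407.1646423339844), (74.53755950927734, 53.107025146484375), 15.672140121459961)
```

```bash
cat > togo.py <<'E'
import sys,numpy as np
from scipy.spatial.transform import Rotation as Ro
from station import bot
def tool(yaw,pitch=0.0):
    x=np.array([np.cos(yaw),np.sin(yaw),0]); z=np.array([0,0,-1.]); y=np.cross(z,x)
    R=np.stack([x,y,z],1)
    return R@Ro.from_rotvec([0,pitch,0]).as_matrix()
def go(p,yaw,pitch=0.0):
    o=bot.get_obs(); R=np.array(o["orientation"]); e=np.array(o["eef_pos"])
    d=R.T@(np.array(p)-e)*1000
    w=Ro.from_matrix(R.T@tool(yaw,pitch)).as_rotvec()
    print("t %.2f tcp %s"%(o["time"],np.round(e,4)),"shift mm",np.round(d,1),"turn",np.round(w,3),"F",np.round(o["wrist_force"],1),"w %.4f"%o["width"],"q6 %.2f"%o["joint_positions"][5])
if __name__=="__main__":
    a=[float(v) for v in sys.argv[1:]]
    go(a[:3],*a[3:])
E
python3 togo.py .4268 .272 .15 1.8165
```

```text
t 1.25 tcp [0.1576 0.5789 0.2446] shift mm [-225.4  340.4   94.6] turn [-0.     0.    -0.512] F [-0.6 -0.9  0.8] w 0.0880 q6 -0.12
```

```bash
python3 -m pendant '[{"wz":-0.128,"claw":0.8},{"wz":-0.128},{"wz":-0.128},{"wz":-0.128}]' 20; python3 togo.py .4268 .272 .15 1.8165
```

```text
t 1.25 tcp [0.1576 0.5789 0.2446] shift mm [-225.4  340.4   94.6] turn [-0.     0.    -0.512] F [-0.6 -0.9  0.8] w 0.0880 q6 -0.12$[0]: bad value
```

```bash
python3 -m pendant '[{"dx":0,"dy":0,"dz":0,"wx":0,"wy":0,"wz":-0.128,"claw":0.8},{"dx":0,"dy":0,"dz":0,"wx":0,"wy":0,"wz":-0.128,"claw":0.8}]' 20; python3 togo.py .4268 .272 .15 1.8165
```

```text
time: 1.45
eef_pos: [0.1576, 0.5789, 0.2446]
orientation: [[0.003, 1.0, -0.0], [1.0, -0.003, -0.0], [-0.0, -0.0, -1.0]]
wrist_force: [0.3, -0.3, -0.7]
width: 0.0753
t 1.45 tcp [0.1576 0.5789 0.2446] shift mm [-306.1  270.2   94.6] turn [-0.     0.    -0.249] F [ 0.3 -0.3 -0.7] w 0.0753 q6 -0.38
```

```bash
python3 -m pendant '[{"dx":-30,"dy":34,"dz":0,"wx":0,"wy":0,"wz":-0.125,"claw":0.7},{"dx":-30,"dy":34,"dz":0,"wx":0,"wy":0,"wz":-0.125,"claw":0.7},{"dx":-28,"dy":40,"dz":0,"wx":0,"wy":0,"wz":0,"claw":0.7},{"dx":-28,"dy":40,"dz":0,"wx":0,"wy":0,"wz":0,"claw":0.7},{"dx":-28,"dy":40,"dz":0,"wx":0,"wy":0,"wz":0,"claw":0.7},{"dx":-28,"dy":40,"dz":0,"wx":0,"wy":0,"wz":0,"claw":0.7}]' 20; python3 togo.py .4268 .272 .15 1.8165
```

```text
time: 2.05
eef_pos: [0.4142, 0.4566, 0.2449]
orientation: [[-0.27, 0.963, -0.001], [0.963, 0.27, 0.003], [0.003, -0.0, -1.0]]
wrist_force: [-0.2, 0.2, 0.6]
width: 0.0617
t 2.05 tcp [0.4142 0.4566 0.2449] shift mm [-181.5  -37.6   94.3] turn [-0.    -0.003  0.027] F [-0.2  0.2  0.6] w 0.0617 q6 -1.12
```

```bash
python3 -m pendant '[{"dx":-45,"dy":-9,"dz":0,"wx":0,"wy":-0.003,"wz":0.027,"claw":0.7},{"dx":-45,"dy":-9,"dz":0,"wx":0,"wy":0,"wz":0,"claw":0.7},{"dx":-45,"dy":-9,"dz":25,"wx":0,"wy":0,"wz":0,"claw":0.7},{"dx":-45,"dy":-9,"dz":40,"wx":0,"wy":0,"wz":0,"claw":0.7},{"dx":0,"dy":0,"dz":20,"wx":0,"wy":0,"wz":0,"claw":0.7}]' 20; python3 togo.py .4268 .272 .15 1.8165
python3 - <<'E'
from pots import *
np.set_printoptions(precision=4,suppress=True)
cl=clouds(name="a"); pots(cl)
snap("wrist","wa")
E
```

```text
time: 2.55
eef_pos: [0.4349, 0.2785, 0.1684]
orientation: [[-0.237, 0.971, 0.012], [0.972, 0.237, 0.005], [0.002, 0.013, -1.0]]
wrist_force: [-0.2, 0.5, -0.4]
width: 0.0614
t 2.55 tcp [0.4349 0.2785 0.1684] shift mm [-4.5 -9.6 18.3] turn [ 0.013 -0.002 -0.006] F [-0.2  0.5 -0.4] w 0.0614 q6 -1.37
566 both [0.4266 0.2719] per cam [array([0.4255, 0.2713]), array([0.4277, 0.272 ])] zmax 0.07440031369632495
649 both [0.4256 0.1182] per cam [array([0.4241, 0.1176]), array([0.4268, 0.1183])] zmax 0.0741575809938186
730 both [ 0.4235 -0.0316] per cam [array([ 0.422 , -0.0325]), array([ 0.4244, -0.0314])] zmax 0.07380738246055107
787 both [ 0.429  -0.1065] per cam [array([ 0.4273, -0.1071]), array([ 0.4299, -0.1065])] zmax 0.0735014531040531
```

View pics/wa.png

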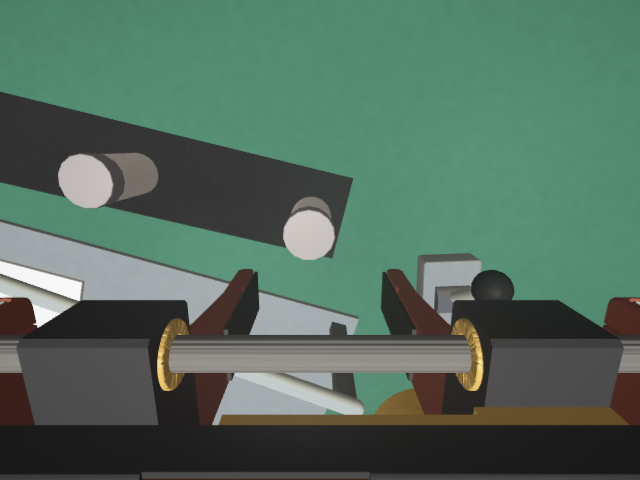

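View pics/a_side.png

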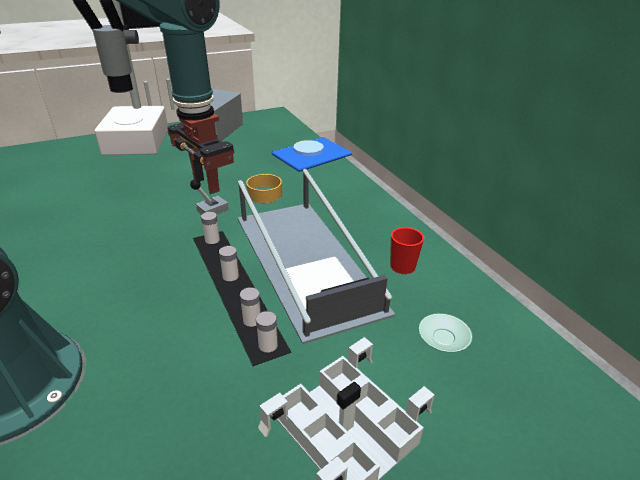

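```bash
cat > wl.py <<'E'
from h import *
np.set_printoptions(precision=4,suppress=True)
im,d,K,V=snap("wrist"); W=world(d,K,V)
m=((W[...,2]>.066)&(W[...,2]<.080)).astype(np.uint8)
n,l,st,c=cv2.connectedComponentsWithStats(m)
for i in range(1,n):
    if st[i,4]<300: continue
    P=W[l==i]; (x,y),r=cv2.minEnclosingCircle((P[:,:2]*1000).astype(np.float32))
    print(st[i,:5],"mean",P.mean(0),"enc",x,y,r)
E
python3 wl.py
```

```text
[  57  151   62   55 2637] mean [0.4278 0.1197 0.0734] enc 428.968505859375 118.14452362060547 18.824308395385742
[ 281  205   52   52 2094] mean [0.4283 0.2713 0.0739] enc 429.1269226074219 271.33526611328125 18.362138748168945
```

```bash
python3 togo.py .428 .2717 .067 1.8165
```

```text
t 2.75 tcp [0.4364 0.2833 0.1704] shift mm [ -9.7 -12.7 103.2] turn [ 0.016 -0.004 -0.004] F [-0.5  0.5  0.1] w 0.0613 q6 -1.37
```

```bash
python3 -m pendant '[{"dx":-9.7,"dy":-12.7,"dz":20,"wx":0.016,"wy":-0.004,"wz":-0.004,"claw":0.7},{"dx":0,"dy":0,"dz":20,"wx":0,"wy":0,"wz":0,"claw":0.7},{"dx":0,"dy":0,"dz":0,"wx":0,"wy":0,"wz":0,"claw":0.7}]' 20; python3 togo.py .428 .2717 .067 1.8165
```

```text
time: 3.05
eef_pos: [0.431, 0.2757, 0.1342]
orientation: [[-0.248, 0.969, 0.01], [0.969, 0.248, 0.005], [0.003, 0.01, -1.0]]
wrist_force: [1.0, -0.2, -0.5]
width: 0.0611
t 3.05 tcp [0.431  0.2757 0.1342] shift mm [-3.3 -4.6 67.2] turn [ 0.01  -0.003  0.005] F [ 1.  -0.2 -0.5] w 0.0611 q6 -1.39
```

```bash
python3 -m pendant '[{"dx":-3.5,"dy":-5,"dz":20,"wx":0.01,"wy":-0.003,"wz":0.005,"claw":0.7},{"dx":0,"dy":0,"dz":20,"wx":0,"wy":0,"wz":0,"claw":0.7},{"dx":0,"dy":0,"dz":0,"wx":0,"wy":0,"wz":0,"claw":0.7}]' 20; python3 togo.py .428 .2717 .067 1.8165
```

```text
time: 3.35
eef_pos: [0.4314, 0.2759, 0.0985]
orientation: [[-0.247, 0.969, 0.009], [0.969, 0.247, 0.004], [0.002, 0.01, -1.0]]
wrist_force: [0.0, 1.0, 0.5]
width: 0.0611
t 3.35 tcp [0.4314 0.2759 0.0985] shift mm [-3.3 -4.6 31.5] turn [ 0.01  -0.002  0.004] F [0.  1.  0.5] w 0.0611 q6 -1.39
```

```bash
python3 -m pendant '[{"dx":-6,"dy":-9,"dz":12,"wx":0.02,"wy":-0.004,"wz":0.005,"claw":0.7},{"dx":-3,"dy":-5,"dz":12,"wx":0.01,"wy":0,"wz":0,"claw":0.7},{"dx":0,"dy":0,"dz":0,"wx":0,"wy":0,"wz":0,"claw":0.7}]' 20; python3 togo.py .428 .2717 .067 1.8165
```

```text
time: 3.65
eef_pos: [0.4217, 0.2653, 0.0764]
orientation: [[-0.244, 0.97, -0.016], [0.97, 0.244, -0.006], [-0.002, -0.017, -1.0]]
wrist_force: [-1.4, 1.0, 0.5]
width: 0.0615
t 3.65 tcp [0.4217 0.2653 0.0764] shift mm [4.7 7.8 9.3] turn [-0.017  0.002  0.   ] F [-1.4  1.   0.5] w 0.0615 q6 -1.40
```

```bash
python3 -m pendant '[{"dx":0,"dy":0,"dz":0,"wx":0,"wy":0,"wz":0,"claw":0.7}]' 20 >/dev/null; python3 togo.py .428 .2717 .067 1.8165;  python3 -m pendant '[{"dx":4,"dy":7,"dz":0,"wx":-0.016,"wy":0,"wz":0,"claw":0.7}]' 20 >/dev/null; python3 togo.py .428 .2717 .067 1.8165; python3 -m pendant '[{"dx":0,"dy":0,"dz":0,"wx":0,"wy":0,"wz":0,"claw":0.7}]' 20 >/dev/null; python3 togo.py .428 .2717 .067 1.8165
```

```text
t 3.75 tcp [0.4219 0.2652 0.0766] shift mm [4.8 7.7 9.4] turn [-0.017  0.002  0.   ] F [ 0.8 -0.6 -0. ] w 0.0613 q6 -1.40
t 3.85 tcp [0.4276 0.2706 0.0766] shift mm [1.  0.7 9.6] turn [-0.001  0.002 -0.   ] F [ 0.4 -0.8 -0. ] w 0.0618 q6 -1.39
t 3.95 tcp [0.4288 0.2714 0.0771] shift mm [ 0.5 -0.7 10.1] turn [ 0.002  0.001 -0.   ] F [-0.1 -0.6 -0.5] w 0.0615 q6 -1.39
```

```bash
python3 -m pendant '[{"dx":0,"dy":0,"dz":10,"wx":0,"wy":0,"wz":0,"claw":0.7},{"dx":0,"dy":0,"dz":0,"wx":0,"wy":0,"wz":0,"claw":0.7}]' 20 >/dev/null; python3 togo.py .428 .2717 .067 1.8165
```

```text
t 4.15 tcp [0.4295 0.2719 0.067 ] shift mm [ 0.2 -1.5 -0. ] turn [ 0.004  0.001 -0.   ] F [0.1 0.1 0.3] w 0.0612 q6 -1.39
```

```bash
python3 -m pendant '[{"dx":0,"dy":0,"dz":0,"wx":0,"wy":0,"wz":0,"claw":0.3},{"dx":0,"dy":0,"dz":0,"wx":0,"wy":0,"wz":0,"claw":0.2},{"dx":0,"dy":0,"dz":0,"wx":0,"wy":0,"wz":0,"claw":0.2},{"dx":0,"dy":0,"dz":0,"wx":0,"wy":0,"wz":0,"claw":0.2}]' 15; python3 togo.py .428 .2717 .067 1.8165
```

```text
time: 4.55
eef_pos: [0.4291, 0.2717, 0.0666]
orientation: [[-0.243, 0.97, 0.003], [0.97, 0.243, -0.0], [-0.001, 0.003, -1.0]]
wrist_force: [0.5, -0.3, -1.1]
width: 0.0368
t 4.55 tcp [0.4291 0.2717 0.0666] shift mm [ 0.2 -1.1 -0.4] turn [0.003 0.001 0.   ] F [ 0.5 -0.3 -1.1] w 0.0368 q6 -1.39
```

```bash
python3 -m pendant '[{"dx":0,"dy":0,"dz":-20,"wx":0,"wy":0,"wz":0,"claw":0.2},{"dx":0,"dy":0,"dz":-40,"wx":0,"wy":0,"wz":0,"claw":0.2},{"dx":0,"dy":0,"dz":-40,"wx":0,"wy":0,"wz":0,"claw":0.2}]' 15; python3 togo.py .43 .0 .165 1.8165
```

```text
time: 4.85
eef_pos: [0.4248, 0.2697, 0.1641]
orientation: [[-0.243, 0.97, -0.009], [0.97, 0.243, -0.006], [-0.003, -0.01, -1.0]]
wrist_force: [0.1, 0.6, -0.7]
width: 0.0368
t 4.85 tcp [0.4248 0.2697 0.1641] shift mm [-262.9  -60.5    0.6] turn [-0.01   0.003 -0.   ] F [ 0.1  0.6 -0.7] w 0.0368 q6 -1.39
```

```bash
python3 togo.py .5371 -.3719 .168 1.8165; python3 -m pendant '[{"dx":-20,"dy":-4,"dz":-1,"wx":-0.01,"wy":0,"wz":0,"claw":0.2},{"dx":-40,"dy":-4,"dz":0,"wx":0,"wy":0,"wz":0,"claw":0.2},{"dx":-46,"dy":-4,"dz":0,"wx":0,"wy":0,"wz":0,"claw":0.2},{"dx":-46,"dy":-4,"dz":0,"wx":0,"wy":0,"wz":0,"claw":0.2},{"dx":-46,"dy":-4,"dz":0,"wx":0,"wy":0,"wz":0,"claw":0.2},{"dx":-46,"dy":-4,"dz":0,"wx":0,"wy":0,"wz":0,"claw":0.2},{"dx":-46,"dy":-4,"dz":0,"wx":0,"wy":0,"wz":0,"claw":0.2},{"dx":-46,"dy":-4,"dz":0,"wx":0,"wy":0,"wz":0,"claw":0.2},{"dx":-46,"dy":-4,"dz":0,"wx":0,"wy":0,"wz":0,"claw":0.2},{"dx":-46,"dy":-4,"dz":0,"wx":0,"wy":0,"wz":0,"claw":0.2}]' 15;python3 togo.py .5371 -.3719 .168 1.8165
```

```text
t 4.85 tcp [0.4248 0.2697 0.1641] shift mm [-649.7  -47.    -1.2] turn [-0.01   0.003 -0.   ] F [ 0.1  0.6 -0.7] w 0.0368 q6 -1.39
time: 5.85
eef_pos: [0.4975, -0.1633, 0.1739]
orientation: [[-0.252, 0.967, 0.019], [0.968, 0.252, 0.004], [-0.001, 0.02, -1.0]]
wrist_force: [0.9, 0.8, 0.0]
width: 0.0368
t 5.85 tcp [ 0.4975 -0.1633  0.1739] shift mm [-211.9  -14.4    5.9] turn [0.02  0.001 0.009] F [0.9 0.8 0. ] w 0.0368 q6 -2.29
```

```bash
python3 -m pendant '[{"dx":-44,"dy":-3,"dz":0,"wx":0.01,"wy":0,"wz":0,"claw":0.2},{"dx":-44,"dy":-3,"dz":0,"wx":0,"wy":0,"wz":0,"claw":0.2},{"dx":-44,"dy":-3,"dz":0,"wx":0,"wy":0,"wz":0,"claw":0.2},{"dx":-40,"dy":-3,"dz":0,"wx":0,"wy":0,"wz":0,"claw":0.2},{"dx":-25,"dy":-2,"dz":0,"wx":0,"wy":0,"wz":0,"claw":0.2},{"dx":-8,"dy":0,"dz":0,"wx":0,"wy":0,"wz":0,"claw":0.2}]' 15;python3 togo.py .5371 -.3719 .168 1.8165
```

```text
time: 6.45
eef_pos: [0.5349, -0.38, 0.1737]
orientation: [[-0.246, 0.969, 0.011], [0.969, 0.246, -0.001], [-0.004, 0.01, -1.0]]
wrist_force: [0.1, 1.6, -0.6]
width: 0.0368
t 6.45 tcp [ 0.5349 -0.38    0.1737] shift mm [7.4 4.  5.7] turn [0.01  0.004 0.003] F [ 0.1  1.6 -0.6] w 0.0368 q6 -2.55
```

```bash
python3 -m pendant '[{"dx":7,"dy":4,"dz":6,"wx":0.01,"wy":0.004,"wz":0.003,"claw":0.2},{"dx":0,"dy":0,"dz":0,"wx":0,"wy":0,"wz":0,"claw":0.2}]' 15 >/dev/null;python3 togo.py .5371 -.3719 .168 1.8165
python3 - <<'E'
from pots import *
import carrier
np.set_printoptions(precision=4,suppress=True)
cl=clouds(name="b"); o=bot.get_obs(); e=o["eef_pos"]; R=np.array(o["orientation"])
print(carrier.fit(np.concatenate([c[1].reshape(-1,3) for c in cl]),[.477,-.323,.2458])[0])
for im,W,K,V in cl:
    P=W.reshape(-1,3); L=(P-e)@R
    m=(np.abs(L[:,0])<.03)&(np.abs(L[:,1])<.04)&(L[:,2]>.025)&(L[:,2]<.07)
    Q=P[m]; 
    if m.sum()>30:
        c=fitcircle(Q[:,:2],.0185); print(m.sum(),"circ",c,"tool offset mm",1000*((np.r_[c,e[2]]-e)@R)[:2],"L z max",np.percentile(L[m][:,2],98))
E
python3 togo.py .5371 -.3719 .168 1.8165
```

```text
t 6.65 tcp [ 0.5366 -0.3711  0.1667] shift mm [-0.8  0.3 -1.3] turn [-0.001 -0.003 -0.002] F [-0.2  0.7 -1.6] w 0.0366 q6 -2.53
[ 0.4776 -0.3229  0.2451]
145 circ [ 0.532 -0.372] tool offset mm [ 0.8302 -4.8406] L z max 0.06384100850218813
452 circ [ 0.5355 -0.3714] tool offset mm [ 0.615  -1.2857] L z max 0.0640909418956867
t 6.75 tcp [ 0.5369 -0.3717  0.1676] shift mm [-0.3  0.1 -0.4] turn [-0.    -0.001 -0.001] F [ 0.4 -0.6 -0.2] w 0.0368 q6 -2.53
```

View pics/b_side.png

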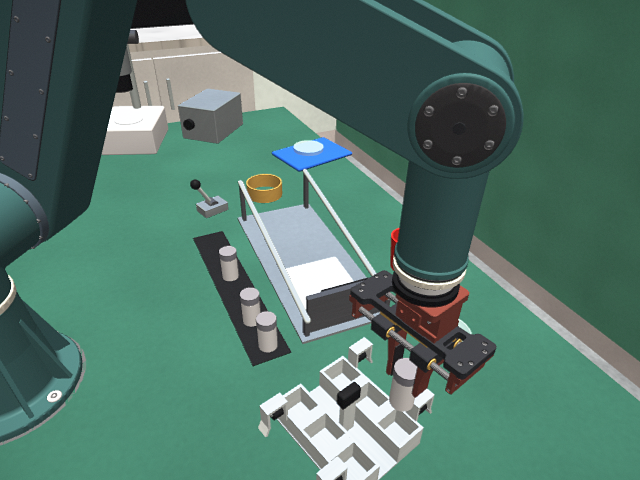

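```bash
python3 -m pendant '[{"dx":-0.3,"dy":1.5,"dz":25,"wx":0,"wy":0,"wz":0,"claw":0.2},{"dx":0,"dy":0,"dz":25,"wx":0,"wy":0,"wz":0,"claw":0.2},{"dx":0,"dy":0,"dz":0,"wx":0,"wy":0,"wz":0,"claw":0.2}]' 15 >/dev/null;python3 togo.py .5387 -.3715 .069 1.8165
```

```text
t 7.05 tcp [ 0.5393 -0.3674  0.1184] shift mm [-3.8 -1.7 49.4] turn [0.001 0.    0.004] F [-0.4  0.3 -0.4] w 0.0365 q6 -2.52
```

```bash
python3 -m pendant '[{"dx":-4,"dy":-1.7,"dz":2,"wx":0,"wy":0,"wz":0.004,"claw":0.2},{"dx":0,"dy":0,"dz":0,"wx":0,"wy":0,"wz":0,"claw":0.2}]' 15 >/dev/null;python3 togo.py .5387 -.3715 .069 1.8165
```

```text
t 7.25 tcp [ 0.5391 -0.3704  0.1178] shift mm [-1.  -0.7 48.8] turn [0.001 0.    0.002] F [ 1.   0.4 -0. ] w 0.0364 q6 -2.53
```

```bash
python3 -m pendant '[{"dx":-2,"dy":-1,"dz":12,"wx":0,"wy":0,"wz":0.002,"claw":0.2},{"dx":-1,"dy":0,"dz":12,"wx":0,"wy":0,"wz":0,"claw":0.2}]' 15 >/dev/null;python3 togo.py .5387 -.3715 .069 1.8165;python3 -m pendant '[{"dx":0,"dy":0,"dz":10,"wx":0,"wy":0,"wz":0.0,"claw":0.2},{"dx":0,"dy":0,"dz":7,"wx":0,"wy":0,"wz":0,"claw":0.2}]' 15 >/dev/null;python3 togo.py .5387 -.3715 .069 1.8165
```

```text
t 7.45 tcp [ 0.5407 -0.3747  0.0963] shift mm [ 3.7 -1.3 27.3] turn [ 0.005  0.005 -0.   ] F [-0.8  2.8  0.9] w 0.0367 q6 -2.53
t 7.65 tcp [ 0.5404 -0.3747  0.0773] shift mm [ 3.5 -0.9  8.3] turn [ 0.004  0.004 -0.001] F [ 0.5  0.9 -0.9] w 0.0363 q6 -2.53
```

```bash
python3 -m pendant '[{"dx":2.5,"dy":-1,"dz":4,"wx":0.004,"wy":0.004,"wz":0.0,"claw":0.2},{"dx":0,"dy":0,"dz":3,"wx":0,"wy":0,"wz":0,"claw":0.2}]' 15 >/dev/null;python3 togo.py .5387 -.3715 .069 1.8165
```

```text
t 7.85 tcp [ 0.5381 -0.3722  0.0684] shift mm [ 0.5  0.7 -0.6] turn [-0.001 -0.001 -0.001] F [-3.8  6.4 21.3] w 0.0364 q6 -2.53
```

```bash
python3 -m pendant '[{"dx":0,"dy":0,"dz":-1,"wx":0,"wy":0,"wz":0.0,"claw":0.6},{"dx":0,"dy":0,"dz":0,"wx":0,"wy":0,"wz":0,"claw":0.6},{"dx":0,"dy":0,"dz":-15,"wx":0,"wy":0,"wz":0,"claw":0.6},{"dx":0,"dy":0,"dz":-40,"wx":0,"wy":0,"wz":0,"claw":0.6},{"dx":0,"dy":0,"dz":-40,"wx":0,"wy":0,"wz":0,"claw":0.6}]' 15 >/dev/null;python3 togo.py .427 .1182 .165 1.8165
python3 - <<'E'
from pots import *
import carrier
np.set_printoptions(precision=4,suppress=True)
cl=clouds(name="c"); pots(cl)
c=carrier.fit(np.concatenate([c[1].reshape(-1,3) for c in cl]),[.477,-.323,.2458]); print(c)
pots(cl,(.515,.56,-.4,-.35))
E
```

```text
t 8.35 tcp [ 0.5356 -0.3702  0.163 ] shift mm [500.2  12.9   2.8] turn [-0.007 -0.01  -0.001] F [ 0.1 -1.3  0.3] w 0.0528 q6 -2.53
641 both [0.4256 0.1182] per cam [array([0.4564, 0.1229]), array([0.4267, 0.1183])] zmax 0.07404607540563277
730 both [ 0.4235 -0.0315] per cam [array([ 0.422, -0.032]), array([ 0.4243, -0.0315])] zmax 0.07378932214836795
788 both [ 0.4288 -0.1063] per cam [array([ 0.4268, -0.1068]), array([ 0.4298, -0.1063])] zmax 0.07373199380018447
(array([ 0.4779, -0.323 ,  0.2446]), np.float64(0.03851103410120174), (251, 1617, 3062), array([ 0.4776, -0.3237]))
1277 both [ 0.5364 -0.3736] per cam [array([ 0.5459, -0.341 ]), array([ 0.5364, -0.3738])] zmax 0.07551419234371448
```

View pics/c_side.png

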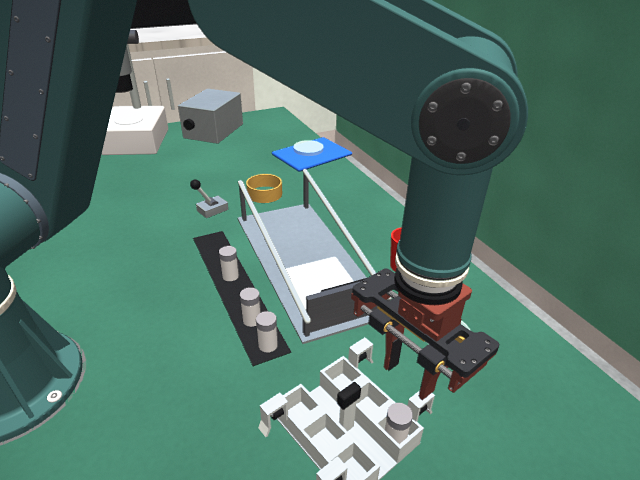

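```bash
python3 -m pendant '[{"dx":30,"dy":1,"dz":0,"wx":-0.007,"wy":-0.01,"wz":0.0,"claw":0.7},{"dx":46,"dy":1,"dz":0,"wx":0,"wy":0,"wz":0,"claw":0.7},{"dx":46,"dy":1,"dz":0,"wx":0,"wy":0,"wz":0,"claw":0.7},{"dx":46,"dy":1,"dz":0,"wx":0,"wy":0,"wz":0,"claw":0.7},{"dx":46,"dy":1,"dz":0,"wx":0,"wy":0,"wz":0,"claw":0.7},{"dx":46,"dy":1,"dz":0,"wx":0,"wy":0,"wz":0,"claw":0.7},{"dx":46,"dy":1,"dz":0,"wx":0,"wy":0,"wz":0,"claw":0.7},{"dx":46,"dy":1,"dz":0,"wx":0,"wy":0,"wz":0,"claw":0.7},{"dx":46,"dy":1,"dz":0,"wx":0,"wy":0,"wz":0,"claw":0.7},{"dx":40,"dy":1,"dz":0,"wx":0,"wy":0,"wz":0,"claw":0.7}]' 15 >/dev/null;python3 togo.py .4278 .1185 .067 1.8165
```

```text
t 9.45 tcp [0.446  0.0598 0.1699] shift mm [ 64.1  -6.7 101. ] turn [ 0.026  0.028 -0.011] F [-0.4 -0.1 -0.2] w 0.0612 q6 -1.79
```

```bash
python3 -m pendant '[{"dx":40,"dy":-6,"dz":0,"wx":0.02,"wy":0.02,"wz":-0.01,"claw":0.7},{"dx":22,"dy":0,"dz":10,"wx":0,"wy":0,"wz":0,"claw":0.7},{"dx":0,"dy":0,"dz":10,"wx":0,"wy":0,"wz":0,"claw":0.7},{"dx":0,"dy":0,"dz":0,"wx":0,"wy":0,"wz":0,"claw":0.7}]' 15 >/dev/null;python3 togo.py .4278 .1185 .067 1.8165
```

```text
t 9.85 tcp [0.424  0.1251 0.1505] shift mm [-6.7  1.1 83.6] turn [0.011 0.008 0.007] F [-0.2  0.3 -0.3] w 0.0618 q6 -1.68
```

```bash
python3 -m pendant '[{"dx":-7,"dy":1,"dz":15,"wx":0.012,"wy":0.01,"wz":0.01,"claw":0.7},{"dx":0,"dy":0,"dz":15,"wx":0,"wy":0,"wz":0,"claw":0.7},{"dx":0,"dy":0,"dz":0,"wx":0,"wy":0,"wz":0,"claw":0.7}]' 15 >/dev/null;python3 togo.py .4278 .1185 .067 1.8165
```

```text
t 10.15 tcp [0.4293 0.1159 0.1212] shift mm [ 2.9 -0.9 54.2] turn [ 0.002 -0.001 -0.004] F [ 0.1 -0.6  0.5] w 0.0618 q6 -1.71
```

```bash
python3 -m pendant '[{"dx":3,"dy":-1.5,"dz":20,"wx":0.002,"wy":0,"wz":-0.004,"claw":0.7},{"dx":0,"dy":0,"dz":20,"wx":0,"wy":0,"wz":0,"claw":0.7}]' 15 >/dev/null;python3 togo.py .4278 .1185 .067 1.8165
```

```text
t 10.35 tcp [0.431  0.1167 0.0834] shift mm [ 2.5 -2.8 16.4] turn [ 0.006  0.    -0.003] F [-0.3 -0.5 -0.7] w 0.0615 q6 -1.70
```

```bash
python3 -m pendant '[{"dx":0,"dy":0,"dz":13,"wx":0,"wy":0,"wz":0,"claw":0.7}]' 15 >/dev/null;python3 togo.py .4278 .1185 .067 1.8165
```

```text
t 10.45 tcp [0.4318 0.1159 0.0704] shift mm [ 3.5 -3.3  3.3] turn [ 0.007  0.001 -0.004] F [-0.5  0.4  0.4] w 0.0617 q6 -1.71
```

```bash
python3 -m pendant '[{"dx":3,"dy":-4,"dz":3,"wx":0.007,"wy":0,"wz":-0.004,"claw":0.7},{"dx":0,"dy":0,"dz":0,"wx":0,"wy":0,"wz":0,"claw":0.7}]' 15 >/dev/null;python3 togo.py .4278 .1185 .067 1.8165
```

```text
t 10.65 tcp [0.4272 0.1164 0.0672] shift mm [1.9 1.  0.2] turn [-0.002  0.001 -0.002] F [ 0.5 -0.5 -0.3] w 0.0617 q6 -1.70
```

Good. Close and lift.

```bash
python3 -m pendant '[{"dx":1,"dy":0,"dz":0,"wx":0,"wy":0,"wz":0,"claw":0.3},{"dx":0,"dy":0,"dz":0,"wx":0,"wy":0,"wz":0,"claw":0.2},{"dx":0,"dy":0,"dz":0,"wx":0,"wy":0,"wz":0,"claw":0.2},{"dx":0,"dy":0,"dz":0,"wx":0,"wy":0,"wz":0,"claw":0.2},{"dx":0,"dy":0,"dz":-20,"wx":0,"wy":0,"wz":0,"claw":0.2},{"dx":0,"dy":0,"dz":-40,"wx":0,"wy":0,"wz":0,"claw":0.2},{"dx":0,"dy":0,"dz":-40,"wx":0,"wy":0,"wz":0,"claw":0.2}]' 15;python3 togo.py .5069 -.2517 .168 1.8165
```

```text
time: 11.35
eef_pos: [0.4248, 0.1168, 0.1686]
orientation: [[-0.241, 0.97, -0.008], [0.97, 0.241, -0.002], [-0.0, -0.009, -1.0]]
wrist_force: [0.4, 0.6, -0.4]
width: 0.0364
t 11.35 tcp [0.4248 0.1168 0.1686] shift mm [-377.5   -9.2    0.8] turn [-0.009  0.    -0.002] F [ 0.4  0.6 -0.4] w 0.0364 q6 -1.70
```

```bash
python3 -m pendant '[{"dx":-25,"dy":-1,"dz":0,"wx":-0.009,"wy":0,"wz":0.0,"claw":0.2},{"dx":-46,"dy":-1,"dz":0,"wx":0,"wy":0,"wz":0,"claw":0.2},{"dx":-46,"dy":-1,"dz":0,"wx":0,"wy":0,"wz":0,"claw":0.2},{"dx":-46,"dy":-1,"dz":0,"wx":0,"wy":0,"wz":0,"claw":0.2},{"dx":-46,"dy":-1,"dz":0,"wx":0,"wy":0,"wz":0,"claw":0.2},{"dx":-46,"dy":-1,"dz":0,"wx":0,"wy":0,"wz":0,"claw":0.2},{"dx":-46,"dy":-1,"dz":0,"wx":0,"wy":0,"wz":0,"claw":0.2},{"dx":-40,"dy":-1,"dz":0,"wx":0,"wy":0,"wz":0,"claw":0.2},{"dx":-20,"dy":-1,"dz":0,"wx":0,"wy":0,"wz":0,"claw":0.2}]' 15 >/dev/null;python3 togo.py .5069 -.2517 .168 1.8165
```

```text
t 12.25 tcp [ 0.5108 -0.2459  0.178 ] shift mm [-4.6 -5.4 10. ] turn [0.017 0.005 0.006] F [ 0.5  0.5 -0.5] w 0.0368 q6 -2.40
```

```bash
python3 -m pendant '[{"dx":-4.6,"dy":-5.4,"dz":10,"wx":0.017,"wy":0.005,"wz":0.006,"claw":0.2},{"dx":0,"dy":0,"dz":0,"wx":0,"wy":0,"wz":0,"claw":0.2}]' 15 >/dev/null;python3 togo.py .5069 -.2517 .168 1.8165
cat > hand.py <<'E'
from pots import *
import carrier
np.set_printoptions(precision=4,suppress=True)
cl=clouds(); o=bot.get_obs(); e=o["eef_pos"]; R=np.array(o["orientation"])
c=carrier.fit(np.concatenate([c[1].reshape(-1,3) for c in cl]),[.477,-.323,.2458])[0]; print("carrier",c)
cs,sn=np.cos(c[2]),np.sin(c[2])
for x in (46,-46):
    for y in (62,0,-62): print((x,y),c[:2]+np.array([cs*x-sn*y,sn*x+cs*y])/1000)
for im,W,K,V in cl:
    P=W.reshape(-1,3); L=(P-e)@R
    m=(np.abs(L[:,0])<.03)&(np.abs(L[:,1])<.04)&(L[:,2]>.025)&(L[:,2]<.07)
    Q=P[m]
    if m.sum()>30:
        q=fitcircle(Q[:,:2],.0185); print(m.sum(),"pot",q,"tool offset mm",1000*((np.r_[q,e[2]]-e)@R)[:2],"L z max",np.percentile(L[m][:,2],98))
E
python3 hand.py
```

```text
t 12.45 tcp [ 0.5064 -0.2534  0.167 ] shift mm [ 1.5  0.9 -1. ] turn [-0.001 -0.001 -0.004] F [-0.8  1.2 -0.6] w 0.0369 q6 -2.40
carrier [ 0.4779 -0.323   0.2451]
(46, 62) [ 0.5075 -0.2517]
(46, 0) [ 0.5226 -0.3118]
(46, -62) [ 0.5376 -0.372 ]
(-46, 62) [ 0.4183 -0.274 ]
(-46, 0) [ 0.4333 -0.3342]
(-46, -62) [ 0.4484 -0.3943]
147 pot [ 0.5012 -0.2538] tool offset mm [ 0.056  -6.0427] L z max 0.06823109988547445
400 pot [ 0.5052 -0.2522] tool offset mm [ 0.6664 -1.8462] L z max 0.0672160188740722
```

```bash
python3 togo.py .5085 -.2515 .069 1.8165; python3 -m pendant '[{"dx":1.5,"dy":2,"dz":25,"wx":0,"wy":0,"wz":-0.002,"claw":0.2},{"dx":0,"dy":0,"dz":20,"wx":0,"wy":0,"wz":0,"claw":0.2},{"dx":0,"dy":0,"dz":0,"wx":0,"wy":0,"wz":0,"claw":0.2}]' 15 >/dev/null;python3 togo.py .5085 -.2515 .069 1.8165
```

```text
t 12.55 tcp [ 0.5071 -0.2524  0.168 ] shift mm [ 0.6  1.5 99. ] turn [ 0.001  0.    -0.002] F [-0.8  0.2  0.1] w 0.0369 q6 -2.40
t 12.85 tcp [ 0.5085 -0.2448  0.1231] shift mm [-6.5 -1.7 54. ] turn [ 0.001 -0.001  0.005] F [-1.2 -0.  -1. ] w 0.0367 q6 -2.39
```

```bash
python3 -m pendant '[{"dx":-6,"dy":-1.7,"dz":4,"wx":0,"wy":0,"wz":0.005,"claw":0.2},{"dx":0,"dy":0,"dz":0,"wx":0,"wy":0,"wz":0,"claw":0.2}]' 15 >/dev/null;python3 togo.py .5085 -.2515 .069 1.8165; python3 -m pendant '[{"dx":0,"dy":0,"dz":10,"wx":0,"wy":0,"wz":0,"claw":0.2}]' 15 >/dev/null;python3 togo.py .5085 -.2515 .069 1.8165
```

```text
t 13.05 tcp [ 0.5083 -0.249   0.1198] shift mm [-2.5 -0.5 50.8] turn [ 0.001 -0.002  0.003] F [-0.8  0.8  0. ] w 0.0370 q6 -2.40
t 13.15 tcp [ 0.5097 -0.2495  0.1114] shift mm [-1.6 -1.8 42.4] turn [0.004 0.001 0.003] F [ 0.5  0.1 -0.4] w 0.0364 q6 -2.40
```

```bash
python3 -m pendant '[{"dx":-1.5,"dy":-1.5,"dz":12,"wx":0.004,"wy":0,"wz":0.003,"claw":0.2}]' 15 >/dev/null;python3 togo.py .5085 -.2515 .069 1.8165; python3 -m pendant '[{"dx":0,"dy":0,"dz":10,"wx":0,"wy":0,"wz":0,"claw":0.2}]' 15 >/dev/null;python3 togo.py .5085 -.2515 .069 1.8165
```

```text
t 13.25 tcp [ 0.5092 -0.2516  0.0996] shift mm [ 0.3 -0.7 30.6] turn [0.001 0.002 0.   ] F [ 0.8  0.1 -0.9] w 0.0367 q6 -2.40
t 13.35 tcp [ 0.5093 -0.2519  0.089 ] shift mm [ 0.6 -0.7 20. ] turn [ 0.001  0.003 -0.   ] F [-0.3  0.2 -2.1] w 0.0368 q6 -2.40
```

```bash
python3 -m pendant '[{"dx":0,"dy":0,"dz":10,"wx":0,"wy":0,"wz":0,"claw":0.2},{"dx":0,"dy":0,"dz":7,"wx":0,"wy":0,"wz":0,"claw":0.2},{"dx":0,"dy":0,"dz":3,"wx":0,"wy":0,"wz":0,"claw":0.2}]' 15 >/dev/null;python3 togo.py .5085 -.2515 .069 1.8165
```

```text
t 13.65 tcp [ 0.5089 -0.2511  0.0672] shift mm [-0.3 -0.5 -1.8] turn [ 0.001  0.    -0.002] F [-1.5  4.5 22.5] w 0.0369 q6 -2.40
```

Seated (22 N). Release, lift, recheck pots.

```bash
python3 -m pendant '[{"dx":0,"dy":0,"dz":-1,"wx":0,"wy":0,"wz":0.0,"claw":0.6},{"dx":0,"dy":0,"dz":0,"wx":0,"wy":0,"wz":0,"claw":0.6},{"dx":0,"dy":0,"dz":-15,"wx":0,"wy":0,"wz":0,"claw":0.6},{"dx":0,"dy":0,"dz":-40,"wx":0,"wy":0,"wz":0,"claw":0.6},{"dx":0,"dy":0,"dz":-40,"wx":0,"wy":0,"wz":0,"claw":0.6}]' 15 >/dev/null
python3 - <<'E'
from pots import *
import carrier
np.set_printoptions(precision=4,suppress=True)
cl=clouds(name="d"); pots(cl)
c=carrier.fit(np.concatenate([c[1].reshape(-1,3) for c in cl]),[.477,-.323,.2458]); print(c)
E
python3 togo.py .4258 -.0313 .165 1.8165
```

```text
783 both [ 0.429  -0.1063] per cam [array([ 0.4273, -0.1068]), array([ 0.4298, -0.1063])] zmax 0.07384940788437232
733 both [ 0.4234 -0.0315] per cam [array([ 0.422 , -0.0321]), array([ 0.4243, -0.0314])] zmax 0.0737980201525536
(array([ 0.4781, -0.3228,  0.244 ]), np.float64(0.06753713732425934), (251, 1877, 3022), array([ 0.4773, -0.324 ]))
t 14.25 tcp [ 0.5086 -0.2511  0.1625] shift mm [233.3 -27.3  -2.1] turn [-0.001 -0.002 -0.002] F [-0.2 -0.7  0.6] w 0.0527 q6 -2.40
```

View pics/d_side.png

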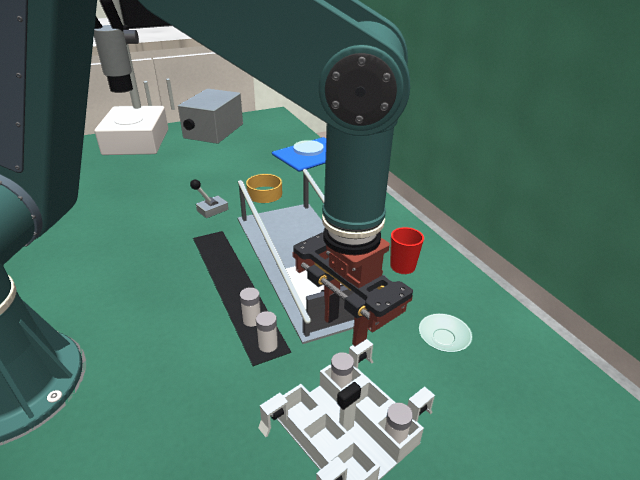

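```bash
python3 -m pendant '[{"dx":25,"dy":-4,"dz":0,"wx":0,"wy":0,"wz":0.0,"claw":0.65},{"dx":45,"dy":-5,"dz":0,"wx":0,"wy":0,"wz":0,"claw":0.65},{"dx":45,"dy":-5,"dz":0,"wx":0,"wy":0,"wz":0,"claw":0.65},{"dx":45,"dy":-5,"dz":0,"wx":0,"wy":0,"wz":0,"claw":0.65},{"dx":40,"dy":-5,"dz":0,"wx":0,"wy":0,"wz":0,"claw":0.65},{"dx":22,"dy":-3,"dz":0,"wx":0,"wy":0,"wz":0,"claw":0.65},{"dx":0,"dy":0,"dz":0,"wx":0,"wy":0,"wz":0,"claw":0.65}]' 15 >/dev/null;python3 togo.py .425 -.0313 .067 1.8165
```

```text
t 14.95 tcp [ 0.4252 -0.0379  0.1579] shift mm [ 6.6  1.5 90.9] turn [-0.001  0.001 -0.006] F [ 0.6 -0.3  0.2] w 0.0572 q6 -2.06
```

```bash
python3 -m pendant '[{"dx":6,"dy":0.5,"dz":25,"wx":0,"wy":0,"wz":-0.006,"claw":0.65},{"dx":0,"dy":0,"dz":25,"wx":0,"wy":0,"wz":0,"claw":0.65},{"dx":0,"dy":0,"dz":0,"wx":0,"wy":0,"wz":0,"claw":0.65}]' 15 >/dev/null;python3 togo.py .425 -.0313 .067 1.8165
```

```text
t 15.25 tcp [ 0.4262 -0.0332  0.1064] shift mm [ 2.2 -0.8 39.4] turn [0.002 0.003 0.003] F [-0.4  0.1 -0.7] w 0.0571 q6 -2.05
```

```bash
python3 -m pendant '[{"dx":2,"dy":-1,"dz":15,"wx":0.002,"wy":0.003,"wz":0.003,"claw":0.65},{"dx":0,"dy":0,"dz":14,"wx":0,"wy":0,"wz":0,"claw":0.65},{"dx":0,"dy":0,"dz":0,"wx":0,"wy":0,"wz":0,"claw":0.65}]' 15 >/dev/null;python3 togo.py .425 -.0313 .067 1.8165
```

```text
t 15.55 tcp [ 0.4271 -0.0341  0.0772] shift mm [ 3.2 -1.4 10.2] turn [ 0.001  0.001 -0.002] F [ 0.2  0.1 -0.1] w 0.0570 q6 -2.05
```

```bash
python3 -m pendant '[{"dx":4,"dy":-2.5,"dz":10,"wx":0.002,"wy":0.002,"wz":-0.002,"claw":0.65},{"dx":0,"dy":0,"dz":0,"wx":0,"wy":0,"wz":0,"claw":0.65}]' 15 >/dev/null;python3 togo.py .425 -.0313 .067 1.8165
```

```text
t 15.75 tcp [ 0.4249 -0.0318  0.0676] shift mm [0.5 0.2 0.6] turn [-0.     0.    -0.001] F [-0.5  0.5 -0.5] w 0.0571 q6 -2.05
```

```bash
python3 -m pendant '[{"dx":0,"dy":0,"dz":0,"wx":0,"wy":0,"wz":0,"claw":0.3},{"dx":0,"dy":0,"dz":0,"wx":0,"wy":0,"wz":0,"claw":0.2},{"dx":0,"dy":0,"dz":0,"wx":0,"wy":0,"wz":0,"claw":0.2},{"dx":0,"dy":0,"dz":-20,"wx":0,"wy":0,"wz":0,"claw":0.2},{"dx":0,"dy":0,"dz":-40,"wx":0,"wy":0,"wz":0,"claw":0.2},{"dx":0,"dy":0,"dz":-42,"wx":0,"wy":0,"wz":0,"claw":0.2}]' 15;python3 togo.py .4484 -.3943 .168 1.8165
```

```text
time: 16.35
eef_pos: [0.4218, -0.0312, 0.1696]
orientation: [[-0.242, 0.97, -0.009], [0.97, 0.242, 0.002], [0.004, -0.008, -1.0]]
wrist_force: [0.6, -0.2, -0.4]
width: 0.0368
t 16.35 tcp [ 0.4218 -0.0312  0.1696] shift mm [-358.7  -62.2    0.7] turn [-0.008 -0.004 -0.001] F [ 0.6 -0.2 -0.4] w 0.0368 q6 -2.05
```

```bash
python3 -m pendant '[{"dx":-25,"dy":-5,"dz":0,"wx":-0.008,"wy":-0.004,"wz":0.0,"claw":0.2},{"dx":-45,"dy":-8,"dz":0,"wx":0,"wy":0,"wz":0,"claw":0.2},{"dx":-45,"dy":-8,"dz":0,"wx":0,"wy":0,"wz":0,"claw":0.2},{"dx":-45,"dy":-8,"dz":0,"wx":0,"wy":0,"wz":0,"claw":0.2},{"dx":-45,"dy":-8,"dz":0,"wx":0,"wy":0,"wz":0,"claw":0.2},{"dx":-45,"dy":-8,"dz":0,"wx":0,"wy":0,"wz":0,"claw":0.2},{"dx":-45,"dy":-8,"dz":0,"wx":0,"wy":0,"wz":0,"claw":0.2},{"dx":-35,"dy":-6,"dz":0,"wx":0,"wy":0,"wz":0,"claw":0.2},{"dx":-18,"dy":-2,"dz":0,"wx":0,"wy":0,"wz":0,"claw":0.2},{"dx":0,"dy":0,"dz":0,"wx":0,"wy":0,"wz":0,"claw":0.2}]' 15 >/dev/null;python3 togo.py .4484 -.3943 .168 1.8165
```

```text
t 17.35 tcp [ 0.452  -0.3988  0.1807] shift mm [ 5.4 -2.6 12.6] turn [0.015 0.012 0.004] F [ 0.2  1.5 -0.7] w 0.0366 q6 -2.67
```

```bash
python3 -m pendant '[{"dx":4,"dy":-2.5,"dz":12,"wx":0.015,"wy":0.012,"wz":0.004,"claw":0.2},{"dx":0,"dy":0,"dz":0,"wx":0,"wy":0,"wz":0,"claw":0.2}]' 15 >/dev/null;python3 hand.py; python3 togo.py .4484 -.3943 .069 1.8165
```

```text
carrier [ 0.4779 -0.3228  0.2456]
(46, 62) [ 0.5074 -0.2515]
(46, 0) [ 0.5225 -0.3116]
(46, -62) [ 0.5376 -0.3718]
(-46, 62) [ 0.4182 -0.2739]
(-46, 0) [ 0.4333 -0.334 ]
(-46, -62) [ 0.4483 -0.3941]
144 pot [ 0.4431 -0.3939] tool offset mm [ 1.5217 -5.3737] L z max 0.06733986768215859
462 pot [ 0.4471 -0.3931] tool offset mm [ 1.322  -1.3585] L z max 0.06630674992639242
t 17.65 tcp [ 0.4487 -0.3941  0.1689] shift mm [-0.1 -0.3 99.9] turn [-0. -0. -0.] F [-0.1  0.3 -1. ] w 0.0366 q6 -2.65
```

```bash
python3 -m pendant '[{"dx":0,"dy":0.5,"dz":20,"wx":0,"wy":0,"wz":0,"claw":0.2},{"dx":0,"dy":0,"dz":20,"wx":0,"wy":0,"wz":0,"claw":0.2}]' 15 >/dev/null;python3 togo.py .4491 -.3942 .069 1.8165
```

```text
t 17.85 tcp [ 0.4512 -0.3933  0.1313] shift mm [-0.1 -2.4 62.3] turn [0.003 0.005 0.002] F [ 0.1 -1.  -0.1] w 0.0368 q6 -2.65
```

```bash
python3 -m pendant '[{"dx":0,"dy":-2,"dz":15,"wx":0.003,"wy":0.005,"wz":0.002,"claw":0.2},{"dx":0,"dy":0,"dz":5,"wx":0,"wy":0,"wz":0,"claw":0.2}]' 15 >/dev/null;python3 togo.py .4491 -.3942 .069 1.8165
```

```text
t 18.05 tcp [ 0.4487 -0.3911  0.1093] shift mm [-3.2 -0.3 40.3] turn [-0.002 -0.003  0.002] F [-0.2  0.3 -0.6] w 0.0367 q6 -2.65
```

```bash
python3 -m pendant '[{"dx":-3,"dy":-0.3,"dz":8,"wx":-0.002,"wy":-0.003,"wz":0.002,"claw":0.2}]' 15 >/dev/null;python3 togo.py .4491 -.3942 .069 1.8165
```

```text
t 18.15 tcp [ 0.4495 -0.3936  0.1013] shift mm [-0.4 -0.5 32.3] turn [0.001 0.    0.001] F [-0.2  0.2 -0.7] w 0.0369 q6 -2.65
```

```bash
python3 -m pendant '[{"dx":-0.5,"dy":-0.5,"dz":12,"wx":0,"wy":0,"wz":0,"claw":0.2}]' 15 >/dev/null;python3 togo.py .4491 -.3942 .069 1.8165; python3 -m pendant '[{"dx":0,"dy":0,"dz":10,"wx":0,"wy":0,"wz":0,"claw":0.2}]' 15 >/dev/null;python3 togo.py .4491 -.3942 .069 1.8165
```

```text
t 18.25 tcp [ 0.4497 -0.3949  0.0896] shift mm [ 0.9 -0.5 20.6] turn [0.002 0.002 0.001] F [-0.1 -0.2 -1. ] w 0.0368 q6 -2.65
t 18.35 tcp [ 0.4498 -0.3951  0.0789] shift mm [ 1.1 -0.5  9.9] turn [0.002 0.003 0.001] F [ 0.7 -0.7 -0.2] w 0.0367 q6 -2.65
```

```bash
python3 -m pendant '[{"dx":0,"dy":0,"dz":7,"wx":0,"wy":0,"wz":0,"claw":0.2},{"dx":0,"dy":0,"dz":4,"wx":0,"wy":0,"wz":0,"claw":0.2}]' 15 >/dev/null;python3 togo.py .4491 -.3942 .069 1.8165; python3 -m pendant '[{"dx":0,"dy":0,"dz":-1,"wx":0,"wy":0,"wz":0.0,"claw":0.6},{"dx":0,"dy":0,"dz":0,"wx":0,"wy":0,"wz":0,"claw":0.6},{"dx":0,"dy":0,"dz":-15,"wx":0,"wy":0,"wz":0,"claw":0.6},{"dx":0,"dy":0,"dz":-40,"wx":0,"wy":0,"wz":0,"claw":0.6},{"dx":0,"dy":0,"dz":-40,"wx":0,"wy":0,"wz":0,"claw":0.6}]' 15 >/dev/null
python3 - <<'E'
from pots import *
import carrier
np.set_printoptions(precision=4,suppress=True)
cl=clouds(name="e"); pots(cl)
c=carrier.fit(np.concatenate([c[1].reshape(-1,3) for c in cl]),[.477,-.323,.2458]); print(c)
E
python3 togo.py .4305 -.1063 .165 1.8165
```

```text
t 18.55 tcp [ 0.4499 -0.3948  0.0675] shift mm [ 0.8 -0.6 -1.5] turn [0.002 0.001 0.001] F [-1.7  5.7 22.8] w 0.0366 q6 -2.65
792 both [ 0.4289 -0.1064] per cam [array([ 0.4272, -0.1067]), array([ 0.4298, -0.1064])] zmax 0.07366765804310085
(array([ 0.478 , -0.3228,  0.2428]), np.float64(0.04492823379377573), (57, 1408, 2188), array([ 0.4804, -0.3225]))
t 19.15 tcp [ 0.4499 -0.3954  0.1643] shift mm [285.1  51.6  -1. ] turn [0.002 0.001 0.   ] F [ 0.7 -1.1  0.5] w 0.0527 q6 -2.65
```

View pics/e_side.png

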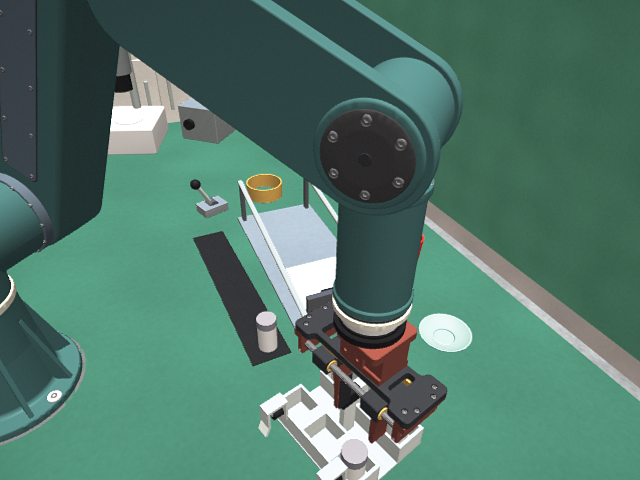

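Third in. Now the last one.

```bash
python3 -m pendant '[{"dx":25,"dy":5,"dz":0,"wx":0,"wy":0,"wz":0.0,"claw":0.7},{"dx":46,"dy":8,"dz":0,"wx":0,"wy":0,"wz":0,"claw":0.7},{"dx":46,"dy":8,"dz":0,"wx":0,"wy":0,"wz":0,"claw":0.7},{"dx":46,"dy":8,"dz":0,"wx":0,"wy":0,"wz":0,"claw":0.7},{"dx":46,"dy":8,"dz":0,"wx":0,"wy":0,"wz":0,"claw":0.7},{"dx":46,"dy":8,"dz":0,"wx":0,"wy":0,"wz":0,"claw":0.7},{"dx":22,"dy":5,"dz":0,"wx":0,"wy":0,"wz":0,"claw":0.7},{"dx":0,"dy":0,"dz":0,"wx":0,"wy":0,"wz":0,"claw":0.7}]' 15 >/dev/null;python3 togo.py .4305 -.1063 .067 1.8165
```

```text
t 19.95 tcp [ 0.4297 -0.1086  0.1594] shift mm [ 2.6  1.  92.4] turn [ 0.004  0.007 -0.005] F [ 0.5 -1.5  0.3] w 0.0614 q6 -2.21
```

```bash
python3 -m pendant '[{"dx":2,"dy":0,"dz":25,"wx":0.004,"wy":0.006,"wz":-0.005,"claw":0.7},{"dx":0,"dy":0,"dz":25,"wx":0,"wy":0,"wz":0,"claw":0.7},{"dx":0,"dy":0,"dz":10,"wx":0,"wy":0,"wz":0,"claw":0.7}]' 15 >/dev/null;python3 togo.py .4305 -.1063 .067 1.8165
```

```text
t 20.25 tcp [ 0.4321 -0.1089  0.0986] shift mm [ 3.1 -1.  31.6] turn [0.005 0.006 0.004] F [-0.2  0.9  0.4] w 0.0616 q6 -2.22
```

```bash
python3 -m pendant '[{"dx":3,"dy":-1,"dz":14,"wx":0.005,"wy":0.005,"wz":0.004,"claw":0.7},{"dx":0,"dy":0,"dz":8,"wx":0,"wy":0,"wz":0,"claw":0.7}]' 15 >/dev/null;python3 togo.py .4305 -.1063 .067 1.8165
```

```text
t 20.45 tcp [ 0.4307 -0.1083  0.0745] shift mm [2.  0.3 7.5] turn [-0.001  0.001 -0.001] F [ 0.1  0.3 -0.9] w 0.0615 q6 -2.21
```

```bash
python3 -m pendant '[{"dx":1,"dy":0,"dz":7,"wx":0,"wy":0,"wz":0,"claw":0.7},{"dx":0,"dy":0,"dz":0,"wx":0,"wy":0,"wz":0,"claw":0.7}]' 15 >/dev/null;python3 togo.py .4305 -.1063 .067 1.8165; python3 -m pendant '[{"dx":0,"dy":0,"dz":0,"wx":0,"wy":0,"wz":0,"claw":0.3},{"dx":0,"dy":0,"dz":0,"wx":0,"wy":0,"wz":0,"claw":0.2},{"dx":0,"dy":0,"dz":0,"wx":0,"wy":0,"wz":0,"claw":0.2},{"dx":0,"dy":0,"dz":0,"wx":0,"wy":0,"wz":0,"claw":0.2},{"dx":0,"dy":0,"dz":-20,"wx":0,"wy":0,"wz":0,"claw":0.2},{"dx":0,"dy":0,"dz":-40,"wx":0,"wy":0,"wz":0,"claw":0.2},{"dx":0,"dy":0,"dz":-42,"wx":0,"wy":0,"wz":0,"claw":0.2}]' 15 >/dev/null;python3 togo.py .4183 -.274 .168 1.8165
```

```text
t 20.65 tcp [ 0.4304 -0.1087  0.0658] shift mm [ 2.3  0.6 -1.2] turn [-0.002  0.001 -0.002] F [-0.7  0.2  0.2] w 0.0616 q6 -2.21
t 21.35 tcp [ 0.4279 -0.1078  0.1678] shift mm [-159.   -49.5   -0.4] turn [-0.009 -0.004 -0.002] F [ 1.4  0.4 -0.6] w 0.0369 q6 -2.22
```

```bash
python3 -m pendant '[{"dx":-25,"dy":-8,"dz":0,"wx":-0.009,"wy":-0.004,"wz":0.0,"claw":0.2},{"dx":-42,"dy":-13,"dz":0,"wx":0,"wy":0,"wz":0,"claw":0.2},{"dx":-42,"dy":-13,"dz":0,"wx":0,"wy":0,"wz":0,"claw":0.2},{"dx":-30,"dy":-10,"dz":0,"wx":0,"wy":0,"wz":0,"claw":0.2},{"dx":-15,"dy":-4,"dz":0,"wx":0,"wy":0,"wz":0,"claw":0.2},{"dx":0,"dy":0,"dz":0,"wx":0,"wy":0,"wz":0,"claw":0.2}]' 15 >/dev/null;python3 togo.py .4183 -.274 .168 1.8165
```

```text
t 21.95 tcp [ 0.4229 -0.2753  0.1771] shift mm [ 2.5 -4.3  9. ] turn [0.013 0.012 0.003] F [ 0.3  0.5 -0.4] w 0.0372 q6 -2.54
```

```bash
python3 -m pendant '[{"dx":1.5,"dy":-4,"dz":9,"wx":0.013,"wy":0.012,"wz":0.003,"claw":0.2},{"dx":0,"dy":0,"dz":0,"wx":0,"wy":0,"wz":0,"claw":0.2}]' 15 >/dev/null;python3 hand.py; python3 togo.py .4188 -.2739 .069 1.8165
```

```text
carrier [ 0.4781 -0.3226  0.2452]
(46, 62) [ 0.5077 -0.2513]
(46, 0) [ 0.5227 -0.3115]
(46, -62) [ 0.5378 -0.3716]
(-46, 62) [ 0.4184 -0.2736]
(-46, 0) [ 0.4335 -0.3338]
(-46, -62) [ 0.4485 -0.3939]
130 pot [ 0.4139 -0.2721] tool offset mm [ 1.6974 -4.4566] L z max 0.06547564539241517
371 pot [ 0.4173 -0.2707] tool offset mm [ 2.1669 -0.8107] L z max 0.06463229337355116
t 22.25 tcp [ 0.4186 -0.2726  0.1678] shift mm [-1.4 -0.1 98.8] turn [-0.    -0.002  0.   ] F [-0.6  0.7 -1. ] w 0.0370 q6 -2.53
```

```bash
python3 -m pendant '[{"dx":-1.5,"dy":0,"dz":20,"wx":0,"wy":0,"wz":0,"claw":0.2},{"dx":0,"dy":0,"dz":20,"wx":0,"wy":0,"wz":0,"claw":0.2},{"dx":0,"dy":0,"dz":5,"wx":0,"wy":0,"wz":0,"claw":0.2}]' 15 >/dev/null;python3 togo.py .4188 -.274 .069 1.8165
```

```text
t 22.55 tcp [ 0.4204 -0.2715  0.1229] shift mm [-2.  -2.3 53.9] turn [0.002 0.    0.004] F [-0.2 -0.  -1.2] w 0.0368 q6 -2.53
```

```bash
python3 -m pendant '[{"dx":-2,"dy":-2,"dz":12,"wx":0.002,"wy":0,"wz":0.003,"claw":0.2},{"dx":0,"dy":0,"dz":5,"wx":0,"wy":0,"wz":0,"claw":0.2}]' 15 >/dev/null;python3 togo.py .4188 -.274 .069 1.8165
```

```text
t 22.75 tcp [ 0.4193 -0.273   0.1053] shift mm [-0.8 -0.7 36.3] turn [-0.     0.     0.003] F [-0.3 -0.4 -0.1] w 0.0370 q6 -2.53
```

```bash
python3 -m pendant '[{"dx":-0.8,"dy":-0.7,"dz":12,"wx":0,"wy":0,"wz":0.002,"claw":0.2}]' 15 >/dev/null;python3 togo.py .4188 -.274 .069 1.8165;  python3 -m pendant '[{"dx":0,"dy":0,"dz":10,"wx":0,"wy":0,"wz":0,"claw":0.2}]' 15 >/dev/null;python3 togo.py .4188 -.274 .069 1.8165
```

```text
t 22.85 tcp [ 0.4196 -0.2744  0.0936] shift mm [ 0.6 -0.7 24.6] turn [0.001 0.002 0.001] F [ 1.2 -1.3 -0.8] w 0.0371 q6 -2.53
t 22.95 tcp [ 0.4197 -0.2745  0.083 ] shift mm [ 0.7 -0.8 14. ] turn [0.001 0.002 0.001] F [-0.3 -0.2 -1.1] w 0.0371 q6 -2.53
```

```bash
python3 -m pendant '[{"dx":0,"dy":0,"dz":8,"wx":0,"wy":0,"wz":0,"claw":0.2},{"dx":0,"dy":0,"dz":6,"wx":0,"wy":0,"wz":0,"claw":0.2},{"dx":0,"dy":0,"dz":2,"wx":0,"wy":0,"wz":0,"claw":0.2}]' 15 >/dev/null;python3 togo.py .4188 -.274 .069 1.8165; python3 -m pendant '[{"dx":0,"dy":0,"dz":-1,"wx":0,"wy":0,"wz":0.0,"claw":0.6},{"dx":0,"dy":0,"dz":0,"wx":0,"wy":0,"wz":0,"claw":0.6},{"dx":0,"dy":0,"dz":-15,"wx":0,"wy":0,"wz":0,"claw":0.6},{"dx":0,"dy":0,"dz":-40,"wx":0,"wy":0,"wz":0,"claw":0.6},{"dx":0,"dy":0,"dz":-40,"wx":0,"wy":0,"wz":0,"claw":0.6},{"dx":20,"dy":-20,"dz":-30,"wx":0,"wy":0,"wz":0,"claw":0.6},{"dx":40,"dy":-20,"dz":-30,"wx":0,"wy":0,"wz":0,"claw":0.6}]' 15 >/dev/null
cat > chk.py <<'E'
import sys
from pots import *
import carrier
np.set_printoptions(precision=4,suppress=True)
cl=clouds(name=sys.argv[1])
c=carrier.fit(np.concatenate([c[1].reshape(-1,3) for c in cl]),[.477,-.323,.2458]); print(c)
c=c[0]; cs,sn=np.cos(c[2]),np.sin(c[2])
for x in (46,-46):
    for y in (62,0,-62):
        q=c[:2]+np.array([cs*x-sn*y,sn*x+cs*y])/1000
        for n,(im,W,K,V) in zip(("scene","side"),cl):
            P=W.reshape(-1,3); m=(np.hypot(P[:,0]-q[0],P[:,1]-q[1])<.025)&(P[:,2]>.06)&(P[:,2]<.09)
            if m.sum()>20:
                A=P[m]; b=A[A[:,2]>np.percentile(A[:,2],60)-.003]
                print((x,y),n,m.sum(),"ztop",np.percentile(A[:,2],[5,50,95]),"loc mm",((A[:,:2].mean(0)-c[:2])@np.array([[cs,-sn],[sn,cs]]))*1000)
E
python3 chk.py f
python3 togo.py .4781 -.3228 .2 1.8165
```

```text
t 23.25 tcp [ 0.4194 -0.2738  0.0656] shift mm [-0.1 -0.6 -3.4] turn [ 0.001 -0.    -0.   ] F [-2.7  3.7 21.9] w 0.0370 q6 -2.53
(array([ 0.478 , -0.3223,  0.2411]), np.float64(0.12327143914968719), (248, 2544, 2803), array([ 0.4775, -0.3239]))
(46, 62) scene 116 ztop [0.0648 0.0738 0.0766] loc mm [47.5896 64.6386]
(46, 62) side 466 ztop [0.0618 0.0728 0.0748] loc mm [43.1513 58.5285]
(46, -62) scene 121 ztop [0.0618 0.0728 0.0767] loc mm [ 47.6205 -58.901 ]
(46, -62) side 603 ztop [0.0627 0.0732 0.0751] loc mm [ 42.4749 -65.2653]
(-46, 62) scene 120 ztop [0.0619 0.0724 0.0773] loc mm [-43.5222  63.6493]
(-46, 62) side 510 ztop [0.0623 0.0733 0.0752] loc mm [-49.3379  57.2932]
(-46, -62) scene 116 ztop [0.063  0.0725 0.076 ] loc mm [-43.2226 -60.5315]
(-46, -62) side 671 ztop [0.0641 0.0733 0.0753] loc mm [-49.4609 -66.3983]
t 24.05 tcp [ 0.3658 -0.2254  0.2231] shift mm [-121.8   85.3   22.8] turn [-0.001 -0.002 -0.   ] F [-0.  -0.5 -0.5] w 0.0529 q6 -2.53
```

View pics/f_side.png

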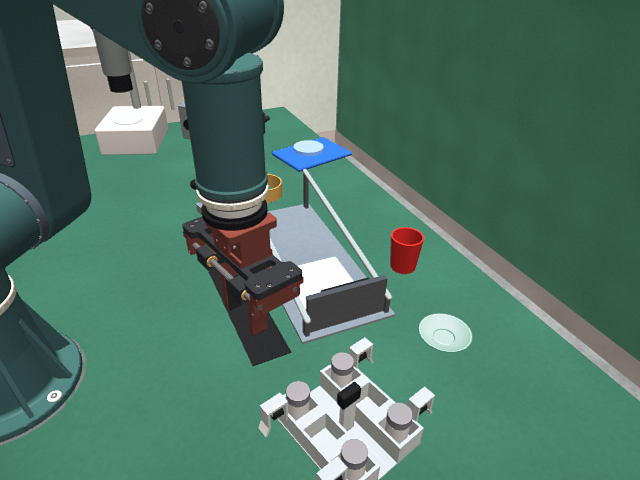

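View pics/f_scene.png

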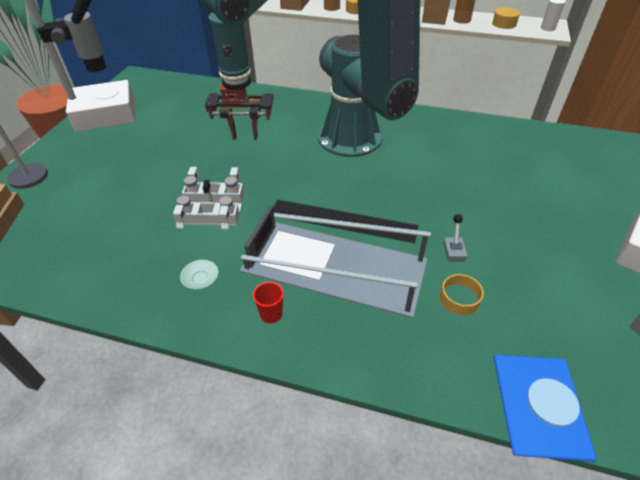

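```bash
python3 -m pendant '[{"dx":-30,"dy":21,"dz":0,"wx":0,"wy":0,"wz":0.0,"claw":0.6},{"dx":-40,"dy":28,"dz":0,"wx":0,"wy":0,"wz":0.0,"claw":0.6},{"dx":-35,"dy":25,"dz":0,"wx":0,"wy":0,"wz":0.0,"claw":0.6},{"dx":-15,"dy":10,"dz":20,"wx":0,"wy":0,"wz":0.0,"claw":0.6},{"dx":0,"dy":0,"dz":20,"wx":0,"wy":0,"wz":0.0,"claw":0.6},{"dx":0,"dy":0,"dz":0,"wx":0,"wy":0,"wz":0.0,"claw":0.6}]' 15 >/dev/null
python3 togo.py .4778 -.3232 .09 1.8165
```

```text
t 24.65 tcp [ 0.482  -0.3266  0.1794] shift mm [ 4.6 -3.5 89.4] turn [0.003 0.003 0.   ] F [-0.9  1.3  0.4] w 0.0526 q6 -2.53
```

```bash
python3 -m pendant '[{"dx":3,"dy":-3.5,"dz":20,"wx":0.003,"wy":0.003,"wz":0.0,"claw":0.6},{"dx":0,"dy":0,"dz":18,"wx":0,"wy":0,"wz":0.0,"claw":0.6},{"dx":0,"dy":0,"dz":0,"wx":0,"wy":0,"wz":0.0,"claw":0.6}]' 15 >/dev/null
python3 togo.py .4778 -.3232 .09 1.8165
```

```text
t 24.95 tcp [ 0.4785 -0.3254  0.1399] shift mm [ 2.3 -0.1 49.9] turn [-0.001  0.     0.   ] F [ 0.6 -0.1  0.1] w 0.0526 q6 -2.53
```

```bash
python3 -m pendant '[{"dx":1.5,"dy":0,"dz":20,"wx":0,"wy":0,"wz":0.0,"claw":0.6},{"dx":0,"dy":0,"dz":20,"wx":0,"wy":0,"wz":0.0,"claw":0.6},{"dx":0,"dy":0,"dz":8,"wx":0,"wy":0,"wz":0.0,"claw":0.6}]' 15 >/dev/null
python3 togo.py .4778 -.3232 .09 1.8165
```

```text
t 25.25 tcp [ 0.48   -0.3256  0.0944] shift mm [ 2.9 -1.5  4.4] turn [0.002 0.005 0.001] F [-0.1 -0.1 -0.7] w 0.0529 q6 -2.53
```

```bash
python3 -m pendant '[{"dx":2,"dy":-2,"dz":4,"wx":0.002,"wy":0.004,"wz":0.0,"claw":0.6},{"dx":0,"dy":0,"dz":0,"wx":0,"wy":0,"wz":0.0,"claw":0.6}]' 15 >/dev/null
python3 togo.py .4778 -.3232 .09 1.8165;  python3 -m pendant '[{"dx":0,"dy":0,"dz":0,"wx":0,"wy":0,"wz":0.0,"claw":0.3},{"dx":0,"dy":0,"dz":0,"wx":0,"wy":0,"wz":0.0,"claw":0.15},{"dx":0,"dy":0,"dz":0,"wx":0,"wy":0,"wz":0.0,"claw":0.05},{"dx":0,"dy":0,"dz":0,"wx":0,"wy":0,"wz":0.0,"claw":0.05}]' 40;python3 togo.py .4778 -.3232 .09 1.8165
```

```text
t 25.45 tcp [ 0.4775 -0.3242  0.091 ] shift mm [0.9 0.5 1. ] turn [0.    0.    0.001] F [-0.9 -0.3  0.6] w 0.0526 q6 -2.53
time: 25.85
eef_pos: [0.479, -0.3255, 0.094]
orientation: [[-0.244, 0.97, 0.004], [0.97, 0.244, -0.003], [-0.004, 0.003, -1.0]]
wrist_force: [0.7, -1.5, 0.4]
width: 0.0242
t 25.85 tcp [ 0.479  -0.3255  0.094 ] shift mm [ 2.6 -0.6  3.9] turn [0.003 0.004 0.001] F [ 0.7 -1.5  0.4] w 0.0242 q6 -2.53
```

```bash
python3 -m pendant '[{"dx":1.5,"dy":-0.5,"dz":4,"wx":0.002,"wy":0.003,"wz":0.0,"claw":0.05},{"dx":0,"dy":0,"dz":0,"wx":0,"wy":0,"wz":0.0,"claw":0.0},{"dx":0,"dy":0,"dz":0,"wx":0,"wy":0,"wz":0.0,"claw":0.0}]' 45;python3 togo.py .4778 -.3232 .09 1.8165
```

```text
time: 26.15
eef_pos: [0.478, -0.3233, 0.0902]
orientation: [[-0.243, 0.97, 0.001], [0.97, 0.243, 0.0], [0.0, 0.001, -1.0]]
wrist_force: [-1.1, 1.7, 3.5]
width: 0.0159
t 26.15 tcp [ 0.478  -0.3233  0.0902] shift mm [ 0.1 -0.1  0.2] turn [ 0.001 -0.     0.   ] F [-1.1  1.7  3.5] w 0.0159 q6 -2.53
```

```bash
python3 -m pendant '[{"dx":0,"dy":0,"dz":-10,"wx":0,"wy":0,"wz":0.0,"claw":0.0},{"dx":0,"dy":0,"dz":-15,"wx":0,"wy":0,"wz":0.0,"claw":0.0},{"dx":0,"dy":0,"dz":-20,"wx":0,"wy":0,"wz":0.0,"claw":0.0},{"dx":0,"dy":0,"dz":0,"wx":0,"wy":0,"wz":0.0,"claw":0.0}]' 45; python3 -c "
from h import *
snap('side','g_side')"; python3 togo.py .605 .1744 .26 1.52
```

```text
time: 26.55
eef_pos: [0.4751, -0.3212, 0.1338]
orientation: [[-0.244, 0.97, -0.006], [0.97, 0.244, 0.006], [0.007, -0.004, -1.0]]
wrist_force: [0.7, -1.1, -6.4]
width: 0.0155
t 26.60 tcp [ 0.4743 -0.3205  0.1324] shift mm [ 449.3  246.6 -125. ] turn [-0.007 -0.008  0.297] F [-0.2 -0.2 -7.7] w 0.0154 q6 -2.53
```

View pics/g_side.png

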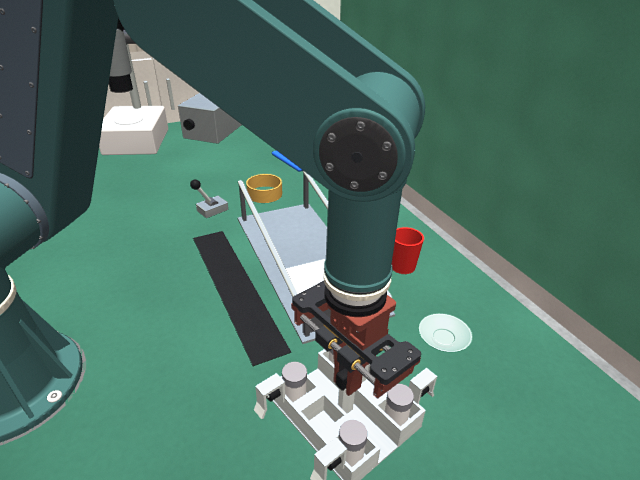

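Carrier held level with its pots. Raise more, moderate steps.

```bash
python3 -m pendant '[{"dx":0,"dy":0,"dz":-25,"wx":0,"wy":0,"wz":0.03,"claw":0.0},{"dx":0,"dy":0,"dz":-35,"wx":0,"wy":0,"wz":0.04,"claw":0.0},{"dx":0,"dy":0,"dz":-35,"wx":0,"wy":0,"wz":0.04,"claw":0.0},{"dx":0,"dy":0,"dz":-30,"wx":0,"wy":0,"wz":0.04,"claw":0.0},{"dx":0,"dy":0,"dz":-8,"wx":0,"wy":0,"wz":0.04,"claw":0.0},{"dx":0,"dy":0,"dz":0,"wx":0,"wy":0,"wz":0.04,"claw":0.0},{"dx":0,"dy":0,"dz":0,"wx":0,"wy":0,"wz":0.03,"claw":0.0}]' 45; python3 togo.py .605 .1744 .26 1.52
```

```text
time: 27.3
eef_pos: [0.4702, -0.3176, 0.2596]
orientation: [[0.024, 0.999, -0.022], [1.0, -0.024, 0.019], [0.019, -0.023, -1.0]]
wrist_force: [0.3, -0.2, -7.1]
width: 0.0158
t 27.30 tcp [ 0.4702 -0.3176  0.2596] shift mm [495.1 122.9   6.2] turn [-0.023 -0.019  0.027] F [ 0.3 -0.2 -7.1] w 0.0158 q6 -2.26
```

```bash
python3 -m pendant '[{"dx":15,"dy":4,"dz":0,"wx":-0.02,"wy":-0.02,"wz":-0.02,"claw":0.0},{"dx":30,"dy":7,"dz":0,"wx":0,"wy":0,"wz":0,"claw":0.0},{"dx":40,"dy":10,"dz":0,"wx":0,"wy":0,"wz":0,"claw":0.0},{"dx":40,"dy":10,"dz":0,"wx":0,"wy":0,"wz":0,"claw":0.0},{"dx":40,"dy":10,"dz":0,"wx":0,"wy":0,"wz":0,"claw":0.0},{"dx":40,"dy":10,"dz":0,"wx":0,"wy":0,"wz":0,"claw":0.0}]' 45; python3 togo.py .605 .1744 .26 1.52
```

```text
time: 27.9
eef_pos: [0.5188, -0.1105, 0.2497]
orientation: [[0.014, 1.0, -0.015], [1.0, -0.014, 0.002], [0.002, -0.015, -1.0]]
wrist_force: [1.1, 0.7, -6.8]
width: 0.0156
t 27.90 tcp [ 0.5188 -0.1105  0.2497] shift mm [286.1  82.1 -11. ] turn [-0.015 -0.001  0.037] F [ 1.1  0.7 -6.8] w 0.0156 q6 -1.89
```

```bash
python3 -m pendant '[{"dx":40,"dy":11,"dz":-3,"wx":-0.015,"wy":0,"wz":0.03,"claw":0.0},{"dx":40,"dy":11,"dz":-3,"wx":0,"wy":0,"wz":0,"claw":0.0},{"dx":40,"dy":11,"dz":-3,"wx":0,"wy":0,"wz":0,"claw":0.0},{"dx":40,"dy":11,"dz":-3,"wx":0,"wy":0,"wz":0,"claw":0.0},{"dx":40,"dy":11,"dz":0,"wx":0,"wy":0,"wz":0,"claw":0.0},{"dx":30,"dy":9,"dz":0,"wx":0,"wy":0,"wz":0,"claw":0.0},{"dx":15,"dy":4,"dz":0,"wx":0,"wy":0,"wz":0,"claw":0.0},{"dx":0,"dy":0,"dz":0,"wx":0,"wy":0,"wz":0,"claw":0.0}]' 45; python3 togo.py .605 .1744 .21 1.52 0.139
```

```text
time: 28.7
eef_pos: [0.5907, 0.1477, 0.2479]
orientation: [[0.04, 0.999, -0.021], [0.999, -0.04, 0.004], [0.003, -0.021, -1.0]]
wrist_force: [-0.3, -0.3, -6.8]
width: 0.0157
t 28.70 tcp [0.5907 0.1477 0.2479] shift mm [27.1 14.  37.7] turn [-0.022  0.136  0.009] F [-0.3 -0.3 -6.8] w 0.0157 q6 -1.40
```

```bash
python3 -m pendant '[{"dx":9,"dy":5,"dz":0,"wx":-0.012,"wy":0.03,"wz":0.005,"claw":0.0},{"dx":9,"dy":5,"dz":0,"wx":-0.01,"wy":0.035,"wz":0.005,"claw":0.0},{"dx":9,"dy":4,"dz":0,"wx":-0.005,"wy":0.035,"wz":0,"claw":0.0},{"dx":0,"dy":0,"dz":0,"wx":0,"wy":0.035,"wz":0,"claw":0.0},{"dx":0,"dy":0,"dz":0,"wx":0,"wy":0,"wz":0,"claw":0.0}]' 45; python3 togo.py .605 .1744 .21 1.52 0.139
```

```text
time: 29.2
eef_pos: [0.6039, 0.1703, 0.2444]
orientation: [[0.055, 0.998, 0.009], [0.988, -0.056, 0.142], [0.142, 0.001, -0.99]]
wrist_force: [0.7, -0.1, -6.7]
width: 0.0158
t 29.20 tcp [0.6039 0.1703 0.2444] shift mm [-0.8  0.8 34.7] turn [ 0.002 -0.003 -0.005] F [ 0.7 -0.1 -6.7] w 0.0158 q6 -1.48
```

```bash
cat > meas.py <<'E'
import sys
from pots import *
np.set_printoptions(precision=4,suppress=True)
cl=clouds(name=sys.argv[1]); o=bot.get_obs(); e=np.array(o["eef_pos"]); R=np.array(o["orientation"])
# rail frame
c=np.array([.601,.097,0]); y=np.array([.051,.9987,0]); x=np.array([.9987,-.051,0])
for n,(im,W,K,V) in zip(("scene","side"),cl):
    P=W.reshape(-1,3); P=P[np.isfinite(P[:,0])]
    L=(P-e)@R; # carrier coords: x_c = tool y, y_c = tool x, z_c = .0902 - Lz
    C=np.c_[L[:,1],L[:,0],.0902-L[:,2]]
    m=(np.abs(C[:,0])<.13)&(np.abs(C[:,1])<.1)&(C[:,2]>.071)&(C[:,2]<.081)&(np.abs(C[:,0])>.075)
    A=C[m]; D=(P[m]-c)
    for s in (1,-1):
        q=A[:,0]*s>0
        for s2 in (1,-1):
            k=q&(A[:,1]*s2>0)
            if k.sum()>15: print(n,"arm",s,s2,k.sum(),"x_c",np.percentile(A[k,0],[3,97]),"y_c",np.percentile(A[k,1],[3,97]),"z",np.median(A[k,2]),"rail x",np.percentile(D[k]@x,[3,97]),"rail y",np.percentile(D[k]@y,[3,97]))
    D=P-c; rx=D@x; ry=D@y; dz=P[:,2]-(.085+.14*ry)
    for s in (1,-1):
        k=(np.abs(rx-s*.086)<.012)&(np.abs(dz+.002)<.006)&(np.abs(ry)<.22)
        if k.sum()>30: print(n,"rod",s,k.sum(),"x pct",np.percentile(rx[k],[3,50,97]),"top dz",np.percentile(dz[k],[95,99]))
E
python3 meas.py h
```

```text
scene arm 1 1 108 x_c [0.0769 0.1062] y_c [0.0547 0.0738] z 0.07590375600382773 rail x [0.0765 0.1058] rail y [0.1296 0.1487]
scene arm 1 -1 102 x_c [0.0761 0.1065] y_c [-0.075  -0.0556] z 0.07572252122731654 rail x [0.0751 0.1055] rail y [0.0011 0.0205]
scene arm -1 1 64 x_c [-0.1054 -0.0762] y_c [0.0587 0.0743] z 0.07593176440493213 rail x [-0.1058 -0.0765] rail y [0.1344 0.1502]
scene rod 1 793 x pct [0.0807 0.0882 0.0924] top dz [0.0019 0.0029]
scene rod -1 299 x pct [-0.0906 -0.0833 -0.0785] top dz [0.0016 0.0024]
side arm 1 1 16 x_c [0.097  0.1071] y_c [0.0515 0.0647] z 0.07443107332335513 rail x [0.0966 0.1067] rail y [0.1266 0.1396]
side arm 1 -1 99 x_c [0.0762 0.1057] y_c [-0.0771 -0.0563] z 0.07460641738326881 rail x [0.0753 0.1047] rail y [-0.0006  0.0201]
side arm -1 1 96 x_c [-0.1056 -0.0756] y_c [0.0523 0.0744] z 0.07471879969954093 rail x [-0.106  -0.0761] rail y [0.1284 0.15  ]
side arm -1 -1 119 x_c [-0.1059 -0.0765] y_c [-0.0771 -0.0564] z 0.07505129182605103 rail x [-0.1069 -0.0775] rail y [0.0003 0.0208]
side rod 1 480 x pct [0.0789 0.0832 0.09  ] top dz [0.0004 0.0017]
side rod -1 856 x pct [-0.092  -0.0876 -0.0808] top dz [0.0005 0.0017]
```

View pics/h_side.png

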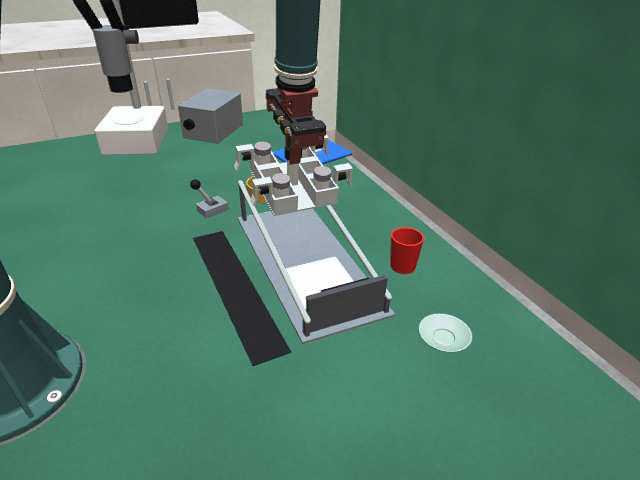

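View pics/h_scene.png

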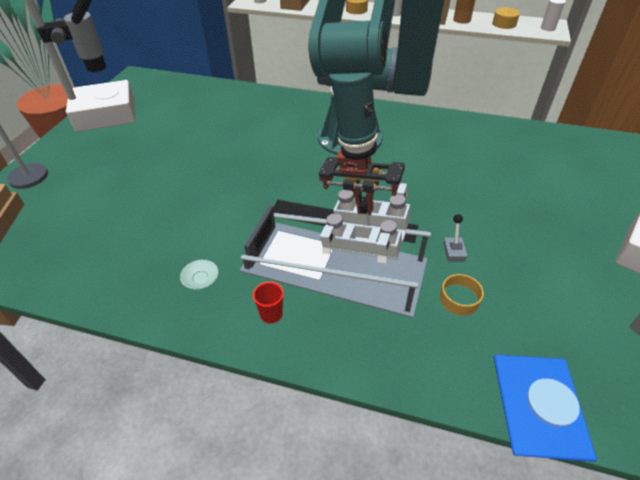

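```bash
python3 togo.py .605 .1744 .185 1.52 0.139; python3 -m pendant '[{"dx":-3.5,"dy":0.5,"dz":20,"wx":0.002,"wy":0,"wz":-0.003,"claw":0.0},{"dx":-3,"dy":0,"dz":20,"wx":0,"wy":0,"wz":0,"claw":0.0},{"dx":-2,"dy":0,"dz":12,"wx":0,"wy":0,"wz":0,"claw":0.0},{"dx":0,"dy":0,"dz":0,"wx":0,"wy":0,"wz":0,"claw":0.0}]' 45; python3 togo.py .605 .1744 .1415 1.52 0.139
```

```text
t 29.30 tcp [0.604  0.1708 0.2447] shift mm [-4.8  0.7 59.6] turn [ 0.002 -0.002 -0.005] F [ 1.1  0.1 -6.8] w 0.0159 q6 -1.47
time: 29.7
eef_pos: [0.6054, 0.1678, 0.1916]
orientation: [[0.053, 0.999, 0.01], [0.989, -0.054, 0.139], [0.139, 0.003, -0.99]]
wrist_force: [-0.3, 0.5, -7.2]
width: 0.0157
t 29.70 tcp [0.6054 0.1678 0.1916] shift mm [-0.5 -0.9 50.5] turn [ 0.003 -0.    -0.003] F [-0.3  0.5 -7.2] w 0.0157 q6 -1.50
```

```bash
python3 -m pendant '[{"dx":0,"dy":-0.5,"dz":12,"wx":0.003,"wy":0,"wz":-0.002,"claw":0.0},{"dx":0,"dy":0,"dz":10,"wx":0,"wy":0,"wz":0,"claw":0.0},{"dx":0,"dy":0,"dz":0,"wx":0,"wy":0,"wz":0,"claw":0.0}]' 45 >/dev/null; python3 togo.py .605 .1744 .1415 1.52 0.139; python3 meas.py i
```

```text
t 30.00 tcp [0.6061 0.1713 0.1695] shift mm [-0.9 -1.3 28.1] turn [ 0.002 -0.001 -0.001] F [ 0.8  0.2 -6.3] w 0.0157 q6 -1.50
scene arm 1 1 102 x_c [0.0764 0.1058] y_c [0.0553 0.0742] z 0.07455512436739936 rail x [0.0784 0.1077] rail y [0.1312 0.1503]
scene arm 1 -1 92 x_c [0.076  0.1054] y_c [-0.0749 -0.0554] z 0.07451537828599797 rail x [0.078  0.1073] rail y [0.0024 0.0218]
scene arm -1 1 56 x_c [-0.107  -0.0753] y_c [0.0609 0.0749] z 0.07492586190509762 rail x [-0.105  -0.0733] rail y [0.1366 0.151 ]
scene rod 1 744 x pct [0.0757 0.0882 0.0924] top dz [0.0017 0.0029]
scene rod -1 353 x pct [-0.0901 -0.0832 -0.0787] top dz [0.0014 0.0021]
side arm 1 -1 93 x_c [0.0756 0.1051] y_c [-0.078  -0.0568] z 0.07408326580721035 rail x [0.0775 0.107 ] rail y [-0.0005  0.0204]
side arm -1 1 94 x_c [-0.1056 -0.0763] y_c [0.0529 0.0737] z 0.07449075721759932 rail x [-0.1036 -0.0744] rail y [0.1291 0.1498]
side arm -1 -1 112 x_c [-0.1064 -0.0763] y_c [-0.0772 -0.056 ] z 0.07456399678236748 rail x [-0.1045 -0.0744] rail y [0.0002 0.0213]
side rod 1 393 x pct [0.0794 0.0835 0.0904] top dz [0.0005 0.0022]
side rod -1 764 x pct [-0.092  -0.0874 -0.0806] top dz [0.0005 0.0017]
```

View pics/i_side.png

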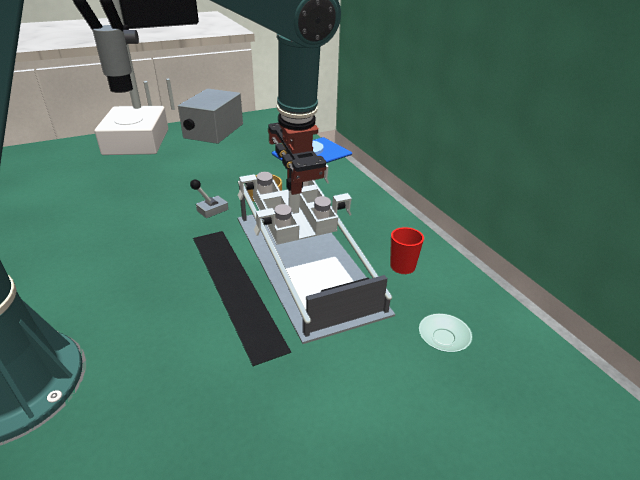

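```bash
python3 -m pendant '[{"dx":-1,"dy":-1.5,"dz":11,"wx":0.002,"wy":0,"wz":-0.002,"claw":0.0},{"dx":0,"dy":0,"dz":10,"wx":0,"wy":0,"wz":0,"claw":0.0}]' 45 >/dev/null; python3 togo.py .605 .1744 .1415 1.52 0.139
```

```text
t 30.30 tcp [0.6072 0.1736 0.151 ] shift mm [-0.6 -2.3  9.5] turn [ 0.006 -0.001  0.002] F [-1.3 -0.4 -7.2] w 0.0157 q6 -1.51
```

```bash
python3 -m pendant '[{"dx":-0.5,"dy":-2.5,"dz":5,"wx":0.006,"wy":0,"wz":0,"claw":0.0}]' 45 >/dev/null; python3 togo.py .605 .1744 .1415 1.52 0.139;python3 -m pendant '[{"dx":0,"dy":0,"dz":3,"wx":0,"wy":0,"wz":0,"claw":0.0}]' 45 >/dev/null; python3 togo.py .605 .1744 .1415 1.52 0.139
```

```text
t 30.40 tcp [0.6046 0.174  0.145 ] shift mm [-0.1  0.3  3.5] turn [ 0.    -0.001  0.002] F [ 0.1 -0.6 -6. ] w 0.0159 q6 -1.51
t 30.50 tcp [0.6038 0.1744 0.141 ] shift mm [ 0.1  1.2 -0.5] turn [-0.002 -0.001  0.002] F [-3.3 -1.   0.9] w 0.0157 q6 -1.51
```

```bash
python3 meas.py j; python3 togo.py .605 .1744 .1415 1.52 0.139
```

```text
scene arm 1 1 101 x_c [0.0765 0.1062] y_c [0.0552 0.0745] z 0.07569142882829193 rail x [0.0758 0.1055] rail y [0.1345 0.1538]
scene arm 1 -1 87 x_c [0.0762 0.1069] y_c [-0.0746 -0.0551] z 0.07566666736058637 rail x [0.0758 0.1065] rail y [0.0061 0.0252]
scene arm -1 1 50 x_c [-0.1062 -0.0759] y_c [0.0618 0.0746] z 0.07577921167053735 rail x [-0.1069 -0.0766] rail y [0.1404 0.1534]
scene rod 1 710 x pct [0.0811 0.0883 0.0927] top dz [0.0016 0.0025]
scene rod -1 430 x pct [-0.0903 -0.0833 -0.0783] top dz [0.0014 0.0026]
side arm 1 -1 91 x_c [0.0758 0.1056] y_c [-0.0776 -0.0562] z 0.07432822708687442 rail x [0.0754 0.1052] rail y [0.0032 0.0243]
side arm -1 1 88 x_c [-0.1057 -0.0765] y_c [0.0524 0.0748] z 0.07459916605878389 rail x [-0.1064 -0.0772] rail y [0.1315 0.1538]
side arm -1 -1 111 x_c [-0.106  -0.0761] y_c [-0.0772 -0.0561] z 0.07485668392512572 rail x [-0.1064 -0.0765] rail y [0.0032 0.0238]
side rod 1 502 x pct [0.0792 0.0832 0.0904] top dz [0.0006 0.0014]
side rod -1 730 x pct [-0.092  -0.0874 -0.0768] top dz [0.0007 0.0034]
t 30.60 tcp [0.6044 0.1745 0.1416] shift mm [-0.   0.6  0.1] turn [-0.001 -0.001  0.002] F [ 0.   1.  -6.5] w 0.0155 q6 -1.51
```

```bash
python3 -c "
import cv2
a=cv2.imread('pics/j_side.png')[130:280,200:400];cv2.imwrite('pics/j_crop.png',cv2.resize(a,None,fx=4,fy=4))"
```

```text
(no output)
```

View pics/j_crop.png

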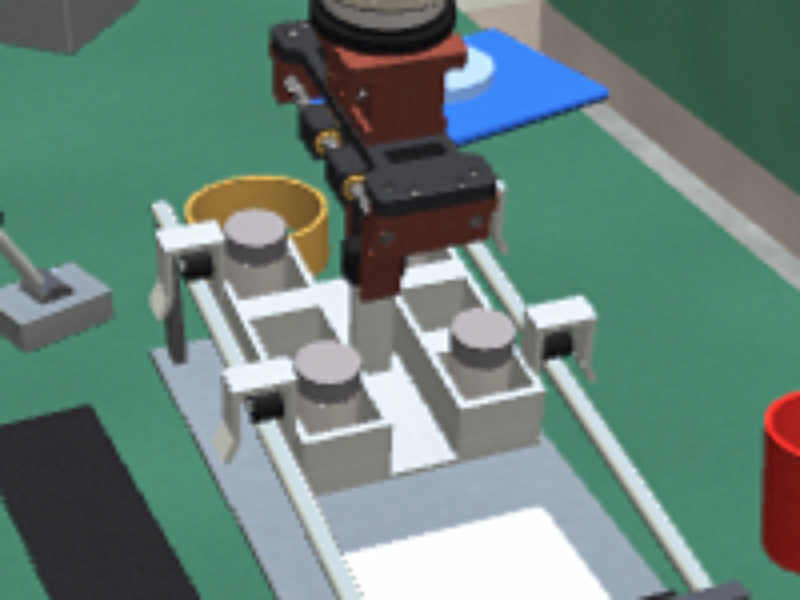

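```bash
python3 -m pendant '[{"dx":0,"dy":0.3,"dz":2,"wx":0,"wy":0,"wz":0,"claw":0.0}]' 45 >/dev/null; python3 togo.py .605 .1744 .1415 1.52 0.139;python3 -m pendant '[{"dx":0,"dy":0,"dz":1.5,"wx":0,"wy":0,"wz":0,"claw":0.0}]' 45 >/dev/null; python3 togo.py .605 .1744 .1415 1.52 0.139
```

```text
t 30.70 tcp [0.605  0.1747 0.1408] shift mm [-0.2  0.  -0.8] turn [-0.    -0.001  0.002] F [-7.4 -4.5 19.4] w 0.0156 q6 -1.51
t 30.80 tcp [0.605  0.1748 0.1409] shift mm [-0.3  0.  -0.7] turn [ 0.    -0.002  0.003] F [-5.6 -1.9  9.1] w 0.0159 q6 -1.51
```

```bash
python3 -m pendant '[{"dx":0,"dy":0,"dz":0,"wx":0,"wy":0,"wz":0,"claw":0.5},{"dx":0,"dy":0,"dz":0,"wx":0,"wy":0,"wz":0,"claw":0.5},{"dx":0,"dy":0,"dz":-20,"wx":0,"wy":0,"wz":0,"claw":0.5},{"dx":0,"dy":0,"dz":-45,"wx":0,"wy":0,"wz":0,"claw":0.5},{"dx":0,"dy":0,"dz":-45,"wx":0,"wy":0,"wz":0,"claw":0.5}]' 45
python3 - <<'E'
from h import *
snap("side","k_side")
E
```

```text
time: 31.3
eef_pos: [0.6036, 0.1598, 0.2501]
orientation: [[0.048, 0.999, 0.004], [0.989, -0.048, 0.141], [0.141, -0.003, -0.99]]
wrist_force: [0.9, 0.3, 0.3]
width: 0.0437
```

View pics/k_side.png

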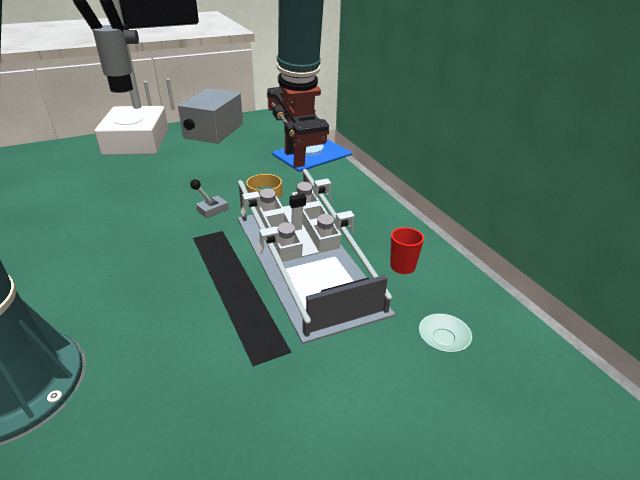

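```bash
python3 -m pendant '[{"dx":0,"dy":0,"dz":0,"wx":0,"wy":-0.07,"wz":-0.05,"claw":0.3},{"dx":0,"dy":0,"dz":0,"wx":0,"wy":-0.07,"wz":-0.05,"claw":0.1},{"dx":0,"dy":0,"dz":0,"wx":0,"wy":0,"wz":-0.1,"claw":0.0},{"dx":0,"dy":0,"dz":0,"wx":0,"wy":0,"wz":-0.1,"claw":0.0},{"dx":0,"dy":0,"dz":0,"wx":0,"wy":0,"wz":-0.06,"claw":0.0}]' 20 >/dev/null; python3 togo.py .388 .38 .24 1.885
```

```text
t 31.85 tcp [0.6147 0.1605 0.2677] shift mm [ 280.2 -146.4   19.4] turn [0.036 0.01  0.008] F [-0.8 -0.6  0.6] w 0.0072 q6 -1.74
```

```bash
python3 -m pendant '[{"dx":30,"dy":-16,"dz":0,"wx":0.03,"wy":0.01,"wz":0,"claw":0.0},{"dx":35,"dy":-18,"dz":0,"wx":0,"wy":0,"wz":0,"claw":0.0},{"dx":40,"dy":-21,"dz":0,"wx":0,"wy":0,"wz":0,"claw":0.0},{"dx":40,"dy":-21,"dz":0,"wx":0,"wy":0,"wz":0,"claw":0.0},{"dx":40,"dy":-21,"dz":0,"wx":0,"wy":0,"wz":0,"claw":0.0},{"dx":40,"dy":-21,"dz":0,"wx":0,"wy":0,"wz":0,"claw":0.0},{"dx":30,"dy":-16,"dz":0,"wx":0,"wy":0,"wz":0,"claw":0.0},{"dx":15,"dy":-10,"dz":0,"wx":0,"wy":0,"wz":0,"claw":0.0},{"dx":0,"dy":0,"dz":0,"wx":0,"wy":0,"wz":0,"claw":0.0}]' 20 >/dev/null; python3 togo.py .388 .38 .24 1.885
python3 - <<'E'
from h import *
np.set_printoptions(precision=4,suppress=True)
for c in ("side","scene"):
    im,d,K,V=snap(c,"l_"+c); W=world(d,K,V).reshape(-1,3); P=W[np.isfinite(W[:,0])]
    D=P-[.601,.097,0]; rx=D@[.9987,-.051,0]; ry=D@[.051,.9987,0]
    # grip block: within |rx|<.03, z>.1
    k=(np.abs(rx)<.025)&(P[:,2]>.112)&(P[:,2]<.13)&(ry<.05)&(ry>-.2)
    print(c,"grip top",k.sum(),rx[k].mean(),ry[k].mean(),P[k,2].mean())
    b=P[(P[:,2]>.085)&(P[:,0]>.38)&(P[:,0]<.53)&(P[:,1]>.37)&(P[:,1]<.45)&(P[:,2]<.108)]
    if len(b)>5: print("ball",len(b),b.mean(0),b.min(0),b.max(0))
E
```

```text
t 32.75 tcp [0.3922 0.3826 0.2698] shift mm [-1.3 -5.6 29.6] turn [ 0.027 -0.007  0.007] F [-0.5 -0.3 -0.4] w 0.0004 q6 -1.24
side grip top 148 -0.001202241576771054 -0.12128917422418108 0.12005254184347278
ball 79 [0.4278 0.3897 0.0957] [0.4167 0.3814 0.0851] [0.44   0.4025 0.105 ]
scene grip top 90 0.0035941252319483066 -0.11489122045608154 0.12108047111667124
ball 72 [0.4343 0.3971 0.0986] [0.4209 0.3852 0.0873] [0.4427 0.409  0.1078]
```

View pics/l_side.png

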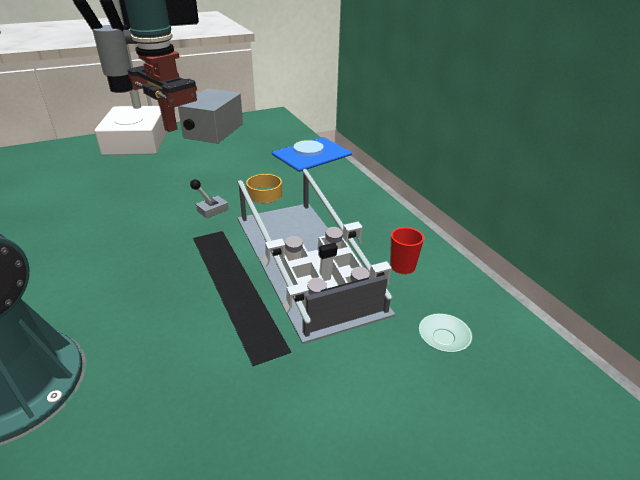

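View pics/l_scene.png

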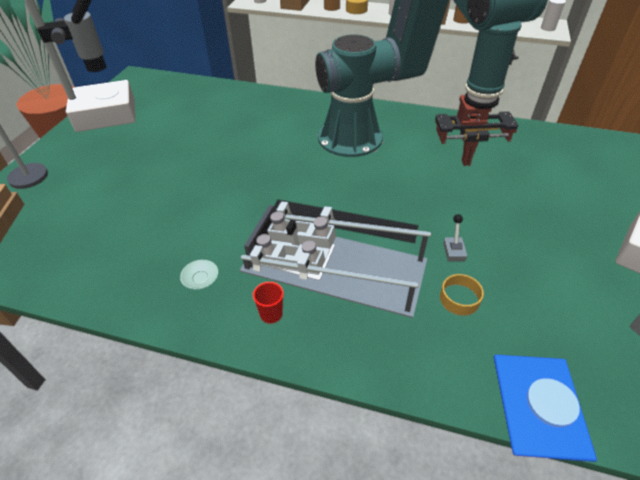

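```bash
python3 -m pendant '[{"dx":-1,"dy":-9,"dz":25,"wx":0.027,"wy":-0.007,"wz":0.007,"claw":0.0},{"dx":0,"dy":0,"dz":40,"wx":0,"wy":0,"wz":0,"claw":0.0},{"dx":0,"dy":0,"dz":30,"wx":0,"wy":0,"wz":0,"claw":0.0},{"dx":0,"dy":0,"dz":0,"wx":0,"wy":0,"wz":0,"claw":0.0}]' 20 >/dev/null; python3 togo.py .386 .3785 .097 1.885
```

```text
t 33.25 tcp [0.3907 0.3751 0.1702] shift mm [ 4.8 -3.7 73.2] turn [ 0.002  0.002 -0.009] F [-0.3 -0.4 -0.6] w 0.0003 q6 -1.24
```

```bash
python3 -m pendant '[{"dx":5,"dy":-5,"dz":25,"wx":0,"wy":0,"wz":-0.009,"claw":0.0},{"dx":0,"dy":-2,"dz":30,"wx":0,"wy":0,"wz":0,"claw":0.0},{"dx":0,"dy":-2,"dz":15,"wx":0,"wy":0,"wz":0,"claw":0.0},{"dx":0,"dy":0,"dz":0,"wx":0,"wy":0,"wz":0,"claw":0.0}]' 20 >/dev/null; python3 togo.py .386 .3785 .097 1.885;  python3 -c "
from h import *
snap('side','m_side')
import cv2
a=cv2.imread('pics/m_side.png')[100:260,120:320];cv2.imwrite('pics/m_crop.png',cv2.resize(a,None,fx=3,fy=3))"
```

```text
t 33.65 tcp [0.3844 0.3748 0.0983] shift mm [3.  2.7 1.3] turn [ 0.001  0.002 -0.006] F [-0.7 -0.2  0.9] w 0.0007 q6 -1.23
```

View pics/m_crop.png

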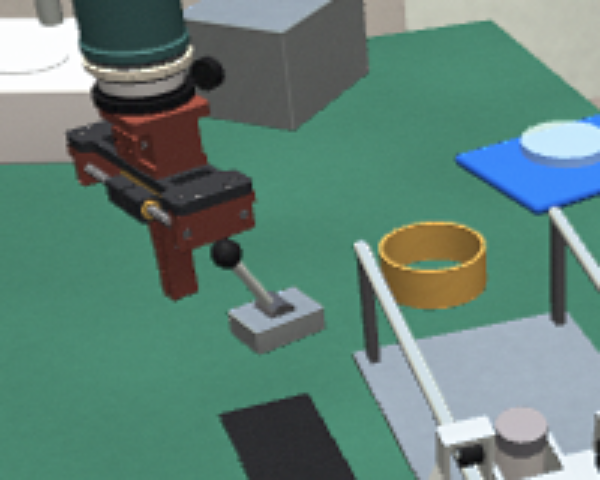

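```bash
python3 -m pendant '[{"dx":4,"dy":15,"dz":0,"wx":0,"wy":0,"wz":-0.006,"claw":0.0},{"dx":0,"dy":20,"dz":0,"wx":0,"wy":0,"wz":0,"claw":0.0},{"dx":0,"dy":20,"dz":0,"wx":0,"wy":0,"wz":0,"claw":0.0},{"dx":0,"dy":20,"dz":0,"wx":0,"wy":0,"wz":0,"claw":0.0}]' 20 >/dev/null; python3 togo.py .481 .412 .097 1.885; python3 -m pendant '[{"dx":0,"dy":10,"dz":0,"wx":0,"wy":0,"wz":0,"claw":0.0},{"dx":0,"dy":0,"dz":0,"wx":0,"wy":0,"wz":0,"claw":0.0}]' 20 >/dev/null;  python3 togo.py .481 .412 .097 1.885; python3 -c "
from h import *
snap('side','n_side')
import cv2
a=cv2.imread('pics/n_side.png')[100:260,120:320];cv2.imwrite('pics/n_crop.png',cv2.resize(a,None,fx=3,fy=3))"
```

```text
t 34.10 tcp [0.4568 0.4013 0.1045] shift mm [ 2.8 26.3  7.6] turn [ 0.001  0.002 -0.001] F [-0.9  0.3 -0.1] w 0.0004 q6 -1.27
t 34.30 tcp [0.4709 0.4055 0.1075] shift mm [ 3.1 11.5 10.5] turn [ 0.007  0.    -0.003] F [ 0.1 -1.  -0.3] w 0.0005 q6 -1.28
```

View pics/n_crop.png

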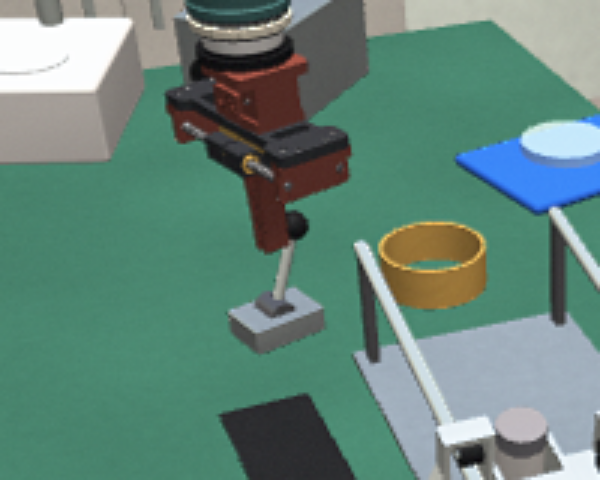

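```bash
python3 -m pendant '[{"dx":2,"dy":8,"dz":6,"wx":0.005,"wy":0,"wz":0,"claw":0.0},{"dx":0,"dy":8,"dz":3,"wx":0,"wy":0,"wz":0,"claw":0.0},{"dx":0,"dy":5,"dz":0,"wx":0,"wy":0,"wz":0,"claw":0.0}]' 20 >/dev/null; python3 togo.py .481 .412 .097 1.885; python3 -m pendant '[{"dx":0,"dy":5,"dz":0,"wx":0,"wy":0,"wz":0,"claw":0.0}]' 20 >/dev/null;  python3 togo.py .481 .412 .097 1.885; python3 -c "
from h import *
snap('side','o_side')
import cv2
a=cv2.imread('pics/o_side.png')[100:260,120:320];cv2.imwrite('pics/o_crop.png',cv2.resize(a,None,fx=3,fy=3))"
```

```text
t 34.65 tcp [0.4813 0.411  0.0981] shift mm [1.  0.  1.1] turn [-0.016  0.002 -0.003] F [-15.5  -4.3  14.4] w 0.0007 q6 -1.29
t 34.75 tcp [0.4812 0.4112 0.0976] shift mm [0.9 0.1 0.6] turn [-0.026  0.002 -0.003] F [-12.7  -3.3  13.1] w 0.0006 q6 -1.29
```

View pics/o_crop.png

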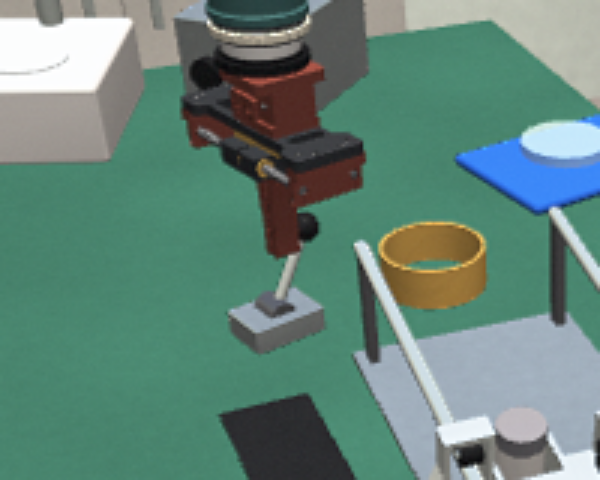

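```bash
python3 -m pendant '[{"dx":0,"dy":-20,"dz":0,"wx":0,"wy":0,"wz":0,"claw":0.0},{"dx":0,"dy":-30,"dz":-10,"wx":0,"wy":0,"wz":0,"claw":0.0},{"dx":0,"dy":-20,"dz":-40,"wx":0,"wy":0,"wz":0,"claw":0.0},{"dx":0,"dy":0,"dz":-45,"wx":0,"wy":0,"wz":0,"claw":0.0},{"dx":0,"dy":-20,"dz":-30,"wx":0,"wy":0,"wz":0,"claw":0.0},{"dx":0,"dy":0,"dz":0,"wx":0,"wy":0,"wz":0,"claw":0.0}]' 20 >/dev/null; python3 togo.py .39 .38 .2 1.885
python3 - <<'E'
from h import *
np.set_printoptions(precision=4,suppress=True)
for c in ("side","scene"):
    im,d,K,V=snap(c,"p_"+c); W=world(d,K,V).reshape(-1,3); P=W[np.isfinite(W[:,0])]
    D=P-[.601,.097,0]; rx=D@[.9987,-.051,0]; ry=D@[.051,.9987,0]
    k=(np.abs(rx)<.025)&(P[:,2]>.112)&(P[:,2]<.13)&(ry<.05)&(ry>-.2)
    print(c,"grip top",k.sum(),rx[k].mean(),ry[k].mean(),P[k,2].mean())
    b=P[(P[:,2]>.085)&(P[:,0]>.38)&(P[:,0]<.56)&(P[:,1]>.37)&(P[:,1]<.46)&(P[:,2]<.108)]
    if len(b)>5: print("ball",len(b),b.mean(0),b.min(0),b.max(0))
    for n,(x,y,r,z0,z1) in dict(cup=(.79,-.012,.06,.03,.09),dish=(.738,-.235,.07,.008,.025),sieve=(.622,.433,.08,.02,.045)).items():
        q=P[(np.hypot(P[:,0]-x,P[:,1]-y)<r)&(P[:,2]>z0)&(P[:,2]<z1)]; print(n,(q[:,:2].max(0)+q[:,:2].min(0))/2)
E
```

```text
t 35.40 tcp [0.3933 0.3836 0.2255] shift mm [-2.3 -3.3 25.6] turn [-0.036  0.004 -0.001] F [1.1 0.7 0.2] w 0.0004 q6 -1.24
side grip top 151 -0.0015862864384098632 -0.12137764984075732 0.12005031897255118
ball 75 [0.5008 0.4112 0.0958] [0.4898 0.4031 0.085 ] [0.515  0.4223 0.1044]
cup [ 0.7958 -0.0129]
dish [ 0.7383 -0.2334]
sieve [0.6238 0.4333]
scene grip top 91 0.0031017953429025203 -0.11495432723972275 0.12092152818419302
ball 83 [0.5073 0.4179 0.0986] [0.4915 0.4061 0.0868] [0.5162 0.4309 0.1074]
cup [ 0.7954 -0.0111]
dish [ 0.7381 -0.2315]
sieve [0.6246 0.4348]
```

View pics/p_side.png

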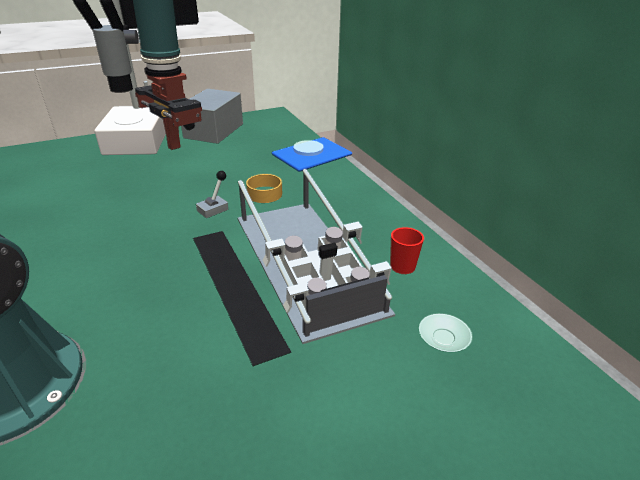

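```bash
python3 -c "
from station import bot
print(bot.sign_off())"
```

```text
the job is handed in; nothing more can be done
None
```

I put the four pots that were present into the carrier's corner pockets and hung the loaded carrier on both rods at about rail y = +90 mm. I let it roll down to the stop, then pushed the lamp lever over. The job was handed in at about 35 s of robot time; no verdict was reported.

- **Pots:** on the bench, with the carrier filled, all four lids read about 73–75 mm above the bench, against 74 mm expected when fully down. At the end, after the roll, I checked them only by eye, and all four were upright in their pockets.
- **Carrier:** at rest its grip read rail y = −121 mm in the side camera and −115 mm in the scene camera; about −121 mm is expected against the stop. The two cameras put it 1.6 mm to one side and 3.1 mm to the other of the rail's centre line, within the allowed 12 mm.
- **Lamp:** the ball at the lever's tip moved about 76 mm of the nominal 77 mm, and the push ended at about 15 N.
- **Bystanders and arm:** the last fits put the dish and sieve within a few millimetres of their starting places. The cup's last reading was about 5 mm from my rough estimate at the start and looked unmoved. The gripper was clear of everything at hand-in.

The scene and side cameras disagreed by about 2 mm on the pots standing on the mat and by 4 mm on the pots held in the gripper. I relied mostly on the side camera; all four pots still went in without jamming.

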